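Load the shuttle drill jig and hold its carriage at the flag

ROBOT

A 7-joint arm with a two-finger parallel gripper is mounted at the origin on a cart in front of the work surface, level with it; the furniture and walls round the work are solid. World frame = base frame: x ahead of the robot, y to its left, z up, the work surface at z = 0. Lengths are in m, angles in rad, forces in N, time in s.
With the tool pointing down it reaches from about 0.425 to 0.925 m from the base axis. Payload 6.8 kg.
Tool frame: the origin (TCP) lies midway between the tips of the shut fingers; the grasp point (between the pads) lies r.grasp_offset behind it (r.grasp_offset is the distance from the TCP to the grasp point, in m); z points along the fingers, y is the direction in which the jaws open and shut (so a half turn about z gives the same grasp; the last joint's range is limited). The gripper opens to 85 mm and grips with 20 to 120 N. Pads are 22 mm wide; open, the fingers measure 114 mm over their backs; the gripper's body (76 mm by 85 mm) begins 54 mm behind the grasp point. The pads swing forward as they close: fully open they stand 13 mm farther back than shut.
Start: joints at [1.131, 0.477, 0.022, 1.555, -0.011, 1.109, -0.083], TCP at [0.22, -0.638, 0.231] pointing down, gripper open.
Joint ranges: [-2.96, 2.96], [-0.34, 2.1], [-1.41, 1.46], [0.24, 2.44], [-1.37, 4.51], [0.17, 1.92], [-2.96, 2.96]. Speed limits (rad/s): [2.39, 2.39, 3.14, 3.14, 3.14, 3.14, 3.14].

INTERFACE

Orientations are given as a rotation vector (axis times angle).
In Python, from bench import r gives the robot as it stands. The module is installed in compiled form; this text tells all that it offers.
- The arm moves only by the tool send_rows, never from a script. Its argument "moves" is one flat list of numbers, 4 for each row, row after row: the shift along the tool's x, y, z in mm, then the turn about the tool's z in degrees. A call has 1 to 8 rows; each row is the pose to reach, as a shift and turn from the pose commanded when the call began, along the tool's axes at that moment; what a row does not reach only later rows make up. A row lasts 1/8 s, in which the tool goes at most 62.5 mm and 10.7 degrees, less where a joint would pass 70% of its speed; a pose out of reach is approached as far as the arm can. A call with a gripper value outside its range is refused whole. "hand" is the closure, from 0 (fully open) to 1 (shut), set as the call begins (left out, the last holds). The fingers move at their own pace and stop on an object; "newtons" is the grip in N (left out, the last holds). Time passes only in rows, so rows that repeat a pose let the fingers close. It gives the time, the measured TCP pose, the force and the opening at its end, in the units of the state.
- r.get_obs(): the state, without advancing time (a new reading comes with each control period).
- r.grab_frame(name): name is "side" or "top"; returns a dict with "img" (480x640x3 uint8, red, green, blue), "mtx" (3x3 intrinsics, pixels), "world_to_cam" (4x4, takes a point from world to camera coordinates). Camera axes: x right, y up, looking along -z (the intrinsics and any distortion apply to the point x, -y, -z); pixel columns grow to the right and rows downward; lengths in m; the calibration is good to about 2 mm. A picture is of the moment at which its call begins. There is no depth.
- r.hand_in(): hands the job in, once; it reports no verdict.
The state is a dict: "clock": time; "joints": joint angles; "qvel": joint speeds; "tau": joint torques, N m; "tcp_pos": TCP position; "orientation": TCP orientation; "contact_force": force on the tool from outside, world axes, zero at the start; "moment": the same for the moment, N m; "grip_width": finger opening in m.
Only numpy, scipy, OpenCV 4.12 (cv2) and the standard library are available. Lean on these libraries where they do the work, as an engineer would, in place of code of your own. Each camera call takes 0.05 s, during which the arm holds its last target.

TASK

Finish loading the drill jig: one of its three nests already holds a hardwood blank, so lay the two blanks from the bench flat in the two empty nests, in line with the first, while the carriage stays home. Then take the black handle, pull the carriage out against its return spring until the black pointer stands level with the red flag on the rule, and finish while still holding the handle there, ready for the holes to be drilled through the bushes. Leave the flag as it is set and the bit stand, the nail jar and the cork sanding block where they are.

Things in the scene. Friction and masses are not known exactly. Their poses are not given: they have to be found in the camera images.
- drill_jig: Drill jig screwed to the bench. Origin on the bench under the middle nest at home; z up. The carriage pulls out along the jig's -x; the row of nests lies along its y. Plywood base 12 mm thick, x -170 to +45, y -173 to +157 mm. Aluminium rails 12 mm wide along x at y +-143 mm, top 30 mm above the bench. Dark spring cylinder at y -160 mm, top 31 mm.
- bridge (a point): Top middle of the fixed aluminium bridge with three drill bushes, 61 mm above the bench, 81 mm from the middle nest at home toward the jig's -x. Bridge 30 mm (x) by 298 mm (y), underside 49 mm above the bench: loaded blanks pass under it when the carriage is pulled; nests can be loaded only at home. The carriage handle beyond it is higher (93 mm).
- carriage (a joint): Slide of the wooden carriage in m: 0 = home against its stop (as it starts), grows as it is pulled along the jig's -x; hard stop at 0.092. The return spring pulls it home with about 6 N at 0 and 11 to 13 N at the flag, and takes it home as soon as it is let go. Carriage mass 0.6 kg.
- nest1 (a point): Nest 1 of 3 on the carriage (at y +80 mm), axes as the jig's. Point: where a seated blank's middle belongs, 10 mm over the nest floor (floor 24 mm over the bench). Room for a blank 74 mm (y) between strips 8 mm high and 46 mm (x) between 4 tapered pins 10 mm high, at y +-26 mm from the middle; free for fingers between the pins. Bridge begins 66 mm off, toward -x.
- nest2 (a point): Nest 2 of 3 on the carriage (at y 0 mm), axes as the jig's. Point: where a seated blank's middle belongs, 10 mm over the nest floor (floor 24 mm over the bench). Room for a blank 74 mm (y) between strips 8 mm high and 46 mm (x) between 4 tapered pins 10 mm high, at y +-26 mm from the middle; free for fingers between the pins. Bridge begins 66 mm off, toward -x.
- nest3 (a point): Nest 3 of 3 on the carriage (at y -80 mm), axes as the jig's. Point: where a seated blank's middle belongs, 10 mm over the nest floor (floor 24 mm over the bench). Room for a blank 74 mm (y) between strips 8 mm high and 46 mm (x) between 4 tapered pins 10 mm high, at y +-26 mm from the middle; free for fingers between the pins. Bridge begins 66 mm off, toward -x.
- grip (a point): Handle of the carriage: a bow with a level round black grip 13 mm thick and 72 mm long, lying along the jig's y. Point: the grip's middle, 86 mm above the bench, 126 mm from the middle nest toward the jig's -x; axes as the jig's. Steel uprights at y +-46 mm; free below for 60 mm. The grip stands 25 mm higher than the bridge and 23 mm in front of it.
- pointer (a point): Tip of the small black pointer on the carriage, beside the rule (jig y +137 mm, 31 mm above the bench); moves with the carriage. Axes as the jig's.
- flag_line (a point): Tip of the red flag, a 16 x 18 x 10 mm block with thumbscrew (top 47 mm above the bench) on the white rule at jig y +143 mm. Each start sets it elsewhere, 66 to 81 mm from the pointer at home toward the jig's -x. Axes as the jig's: pointer and flag are level when they have the same x in the jig's frame. It shifts if knocked with over 12 N.
- blank1_mid (a point): Middle of hardwood blank 1 of 3 (all alike), 42 (x) x 70 (y) x 20 (z) mm, about 50 g, 10 mm above its underside, z up. Starts flat and loose on the bench. It may go in either empty nest, either way round, its 70 mm length along the row.
- blank2_mid (a point): Middle of hardwood blank 2 of 3 (all alike), 42 (x) x 70 (y) x 20 (z) mm, about 50 g, 10 mm above its underside, z up. Starts flat and loose on the bench. It may go in either empty nest, either way round, its 70 mm length along the row.
- blank3_mid (a point): Middle of hardwood blank 3 of 3 (all alike), 42 (x) x 70 (y) x 20 (z) mm, about 50 g, 10 mm above its underside, z up. Already seated in nest 3.
- bit_stand: Bystander: wooden stand with drill bits, 45 x 120 x 118 mm, origin under its middle.
- nail_jar: Bystander: clear jar with tan lid, 62 mm in diameter, 85 mm high, origin under its middle.
- cork_block: Bystander: brown cork sanding block, 64 x 112 (y) x 28 mm, larger than the blanks, origin under its middle; not one of the blanks.
There are look-alikes about, which are no part of the job. What is shaped like the part that bears blank1_mid but orange is not meant.

How it is judged:
On the way:
1. a blank lies seated and released in each of the three nests, with the carriage still home (((distance between blank1_mid and nest1 below 0.006 m and angle between blank1_mid's own z axis and vertical below 0.08 rad) or (distance between blank2_mid and nest1 below 0.006 m and angle between blank2_mid's own z axis and vertical below 0.08 rad) or (distance between blank3_mid and nest1 below 0.006 m and angle between blank3_mid's own z axis and vertical below 0.08 rad)) and ((distance between blank1_mid and nest2 below 0.006 m and angle between blank1_mid's own z axis and vertical below 0.08 rad) or (distance between blank2_mid and nest2 below 0.006 m and angle between blank2_mid's own z axis and vertical below 0.08 rad) or (distance between blank3_mid and nest2 below 0.006 m and angle between blank3_mid's own z axis and vertical below 0.08 rad)) and ((distance between blank1_mid and nest3 below 0.006 m and angle between blank1_mid's own z axis and vertical below 0.08 rad) or (distance between blank2_mid and nest3 below 0.006 m and angle between blank2_mid's own z axis and vertical below 0.08 rad) or (distance between blank3_mid and nest3 below 0.006 m and angle between blank3_mid's own z axis and vertical below 0.08 rad)) and value of joint carriage below 0.005 m and contact force between the fingers and blank1 below 0.3 N and contact force between the fingers and blank2 below 0.3 N and contact force between the fingers and blank3 below 0.3 N), for 0.2 s.
At the end, for the whole second after the job is handed in: Each nest holds a blank, its middle within 6 mm of the nest's point and flat; the pointer stands within 4 mm of the flag along the slide, at rest, and the fingers hold the handle (more than 3 N, grasp point within 60 mm of the middle of its grip) at the end and through the second after it (((distance between blank1_mid and nest1 below 0.006 m and angle between blank1_mid's own z axis and vertical below 0.08 rad) or (distance between blank2_mid and nest1 below 0.006 m and angle between blank2_mid's own z axis and vertical below 0.08 rad) or (distance between blank3_mid and nest1 below 0.006 m and angle between blank3_mid's own z axis and vertical below 0.08 rad)) and ((distance between blank1_mid and nest2 below 0.006 m and angle between blank1_mid's own z axis and vertical below 0.08 rad) or (distance between blank2_mid and nest2 below 0.006 m and angle between blank2_mid's own z axis and vertical below 0.08 rad) or (distance between blank3_mid and nest2 below 0.006 m and angle between blank3_mid's own z axis and vertical below 0.08 rad)) and ((distance between blank1_mid and nest3 below 0.006 m and angle between blank1_mid's own z axis and vertical below 0.08 rad) or (distance between blank2_mid and nest3 below 0.006 m and angle between blank2_mid's own z axis and vertical below 0.08 rad) or (distance between blank3_mid and nest3 below 0.006 m and angle between blank3_mid's own z axis and vertical below 0.08 rad)) and x of pointer in the frame of flag_line between -0.004 and 0.004 m and contact force between the fingers and carriage above 3 N and distance between the grasp point and grip below 0.06 m and velocity of joint carriage between -0.01 and 0.01 m/s); the arm keeps its last pose, push and grip.
It fails at once if the red flag is shifted by more than 3 mm (distance of flag_line from where it was at the start of the episode above 0.003 m).
It fails at once if the bit stand is moved by more than 30 mm or tipped over (distance of bit_stand from where it was at the start of the episode above 0.03 m or angle between bit_stand's own z axis and vertical above 0.5 rad).
It fails at once if the nail jar is moved by more than 30 mm or tipped over (distance of nail_jar from where it was at the start of the episode above 0.03 m or angle between nail_jar's own z axis and vertical above 0.5 rad).
It fails at once if the cork sanding block is moved by more than 30 mm or tipped over (distance of cork_block from where it was at the start of the episode above 0.03 m or angle between cork_block's own z axis and vertical above 0.5 rad).
It also fails if it takes over 61 s, if anything falls off the work surface, if the arm or the gripper's body presses on something with over 40 N, if the wrist force passes 120 N, or if a joint passes its speed limit or range.

## Working session

There is one attempt and no reset: what is moved stays moved. The work goes in short steps, Python scripts to look and compute and a tool call to move; the robot and the scene stay as the last step left them, time stands still between calls to the robot, and variables do not carry over. Pictures are saved under pics/ and viewed, and the job is handed in when it is done.

Besides the shell and the picture viewer there is one more tool, called after "Request:" as name(argument=value, ...), one argument or row to a line, values as JSON. send_rows: Moves the arm, as the interface text tells. Its arguments: {"type":"object","properties":{"moves":{"type":"array"},"hand":{"type":"number"},"newtons":{"type":"number"}},"required":["moves"]}

```bash
mkdir -p pics; cat > h.py <<'E'
import numpy as np, cv2
from bench import r
from scipy.spatial.transform import Rotation as R
def grab(n,save=None):
    f=r.grab_frame(n)
    if save: cv2.imwrite('pics/'+save,cv2.cvtColor(f['img'],cv2.COLOR_RGB2BGR))
    return f
def proj(f,P):
    P=np.atleast_2d(P); c=(f['world_to_cam']@np.c_[P,np.ones(len(P))].T).T[:,:3]
    c=c*[1,-1,-1]; q=(f['mtx']@c.T).T; return q[:,:2]/q[:,2:]
def ray(f,uv):
    uv=np.atleast_2d(uv); d=(np.linalg.inv(f['mtx'])@np.c_[uv,np.ones(len(uv))].T).T*[1,-1,-1]
    T=np.linalg.inv(f['world_to_cam']); return T[:3,3],d@T[:3,:3].T
def onz(f,uv,z):
    o,d=ray(f,uv); return o+d*((z-o[2])/d[:,2])[:,None]
def tri(f1,u1,f2,u2):
    o1,d1=ray(f1,u1);o2,d2=ray(f2,u2);d1=d1[0]/np.linalg.norm(d1);d2=d2[0]/np.linalg.norm(d2)
    s=np.linalg.lstsq(np.c_[d1,-d2],o2-o1,rcond=None)[0]
    a=o1+s[0]*d1;b=o2+s[1]*d2;return (a+b)/2,np.linalg.norm(a-b)
E
python3 - <<'E'
from h import *
for n in('side','top'):
    f=grab(n,n+'0.png'); print(n,f.keys(),f['mtx'],f['world_to_cam'])
print(r.get_obs(),r.grasp_offset)
E
```

```text
side dict_keys(['img', 'mtx', 'world_to_cam']) [[582.07730399   0.         309.27463019]
 [  0.         582.07730399 242.8353955 ]
 [  0.           0.           1.        ]] [[-0.99667064 -0.08140333 -0.00459759  0.51871242]
 [ 0.02929081 -0.41010978  0.9115657  -0.06001888]
 [-0.07609     0.9083961   0.41112875 -1.70515226]
 [ 0.          0.          0.          1.        ]]
top dict_keys(['img', 'mtx', 'world_to_cam']) [[475.28598317   0.         315.77848764]
 [  0.         475.28598317 245.90828473]
 [  0.           0.           1.        ]] [[-0.00738556 -0.99991163 -0.0110539   0.05321539]
 [ 0.99911932 -0.0078354   0.0412212  -0.53369753]
 [-0.04130417 -0.01073973  0.9990889  -1.20221749]
 [ 0.          0.          0.          1.        ]]
{'clock': 0.1, 'joints': array([ 1.13088541,  0.47774261,  0.02233489,  1.55630742, -0.01150667,
        1.10932636, -0.08311555]), 'qvel': array([-8.20044029e-05, -1.38303579e-03, -3.26020866e-03, -2.36556118e-03,
       -2.24904349e-03, -7.58108643e-04, -8.46531724e-04]), 'tau': array([ 3.90081070e-03, -5.97759748e+01,  1.61353290e+00, -2.81955385e+01,
        1.28983162e-02,  4.99081696e-03,  1.48504432e-05]), 'tcp_pos': array([ 0.21971242, -0.63768939,  0.23042499]), 'orientation': array([-3.09686498e+00, -5.18567310e-01,  6.00814607e-04]), 'contact_force': array([-0.82677175,  0.64898504,  0.72337532]), 'moment': array([ 0.03410512, -0.07454337,  0.06274341]), 'grip_width': 0.08556474494894155} 0.0187
```

View pics/top0.png

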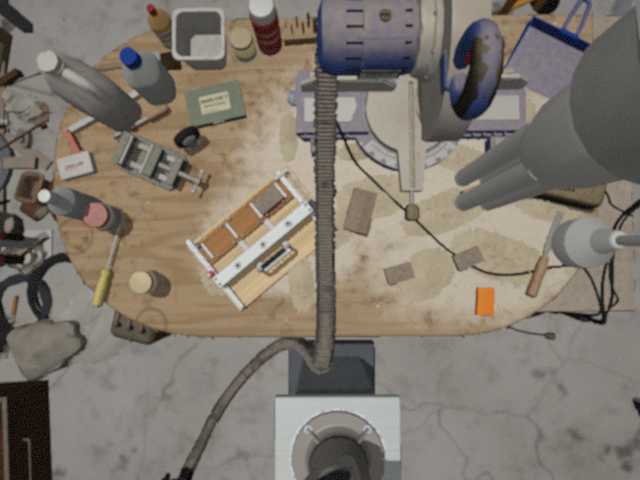

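View pics/side0.png

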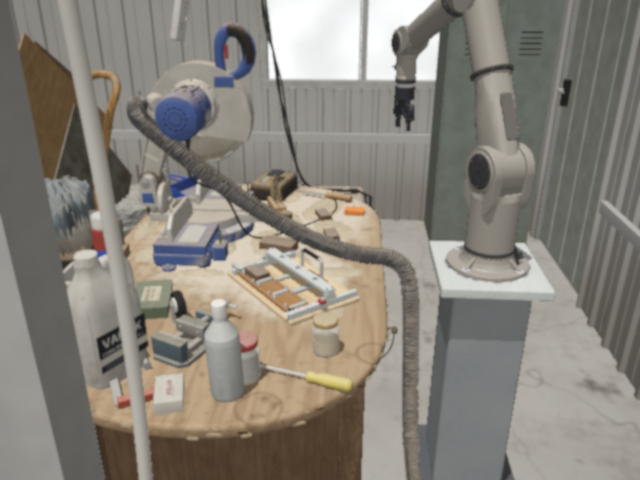

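```bash
python3 - <<'E'
import cv2
a=cv2.imread('pics/top0.png');cv2.imwrite('pics/t0a.png',cv2.resize(a[160:320,170:340],None,fx=4.7,fy=3.7*4.7/4.7*1.0,interpolation=cv2.INTER_CUBIC)[:600])
cv2.imwrite('pics/t0b.png',cv2.resize(a[170:320,330:510],None,fx=4,fy=4,interpolation=cv2.INTER_CUBIC))
s=cv2.imread('pics/side0.png');cv2.imwrite('pics/s0a.png',cv2.resize(s[170:340,220:400],None,fx=3.5,fy=3.5,interpolation=cv2.INTER_CUBIC))
E
```

```text
(no output)
```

View pics/t0a.png

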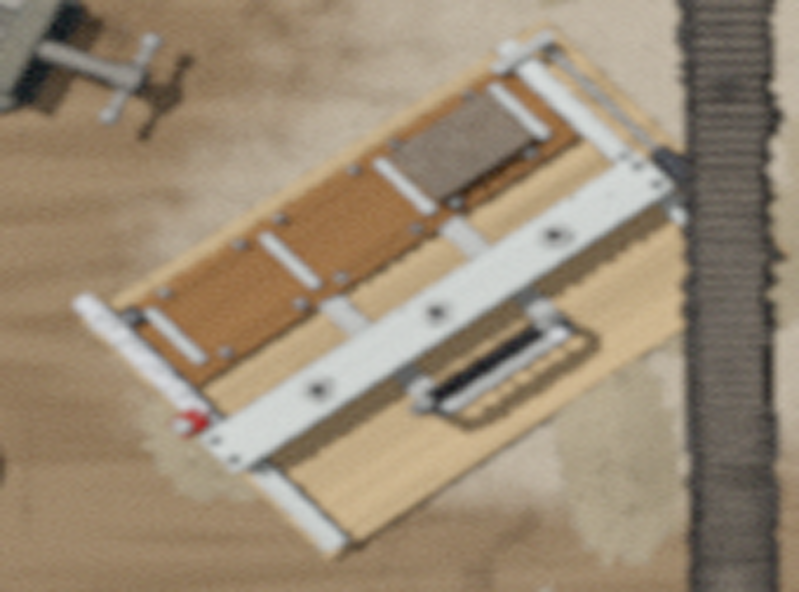

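View pics/t0b.png

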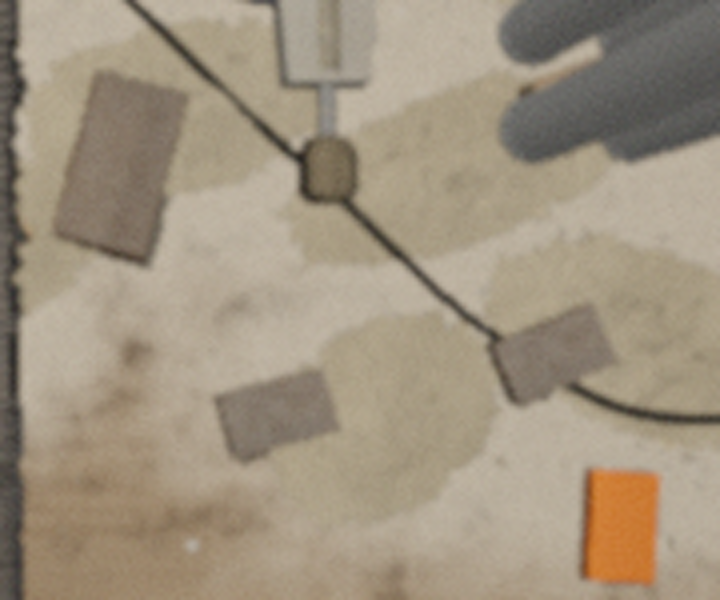

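View pics/s0a.png

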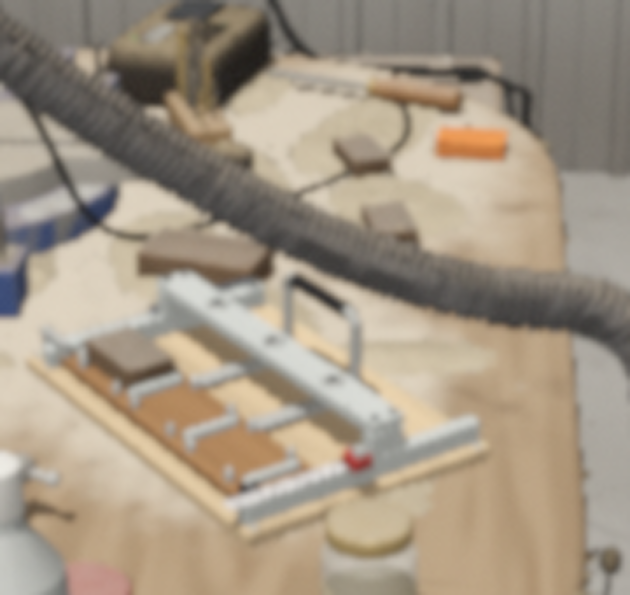

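```bash
python3 - <<'E'
from h import *
ft=grab('top');fs=grab('side')
# hose: top left/right edges cols ~316..334 ; plane through top cam
ot,d=ray(ft,[[325,150],[325,340]]); n=np.cross(d[0],d[1])
for p in [(160,125),(200,170),(240,205),(290,233),(330,248),(380,260),(404,275)]:
    o,dd=ray(fs,p); s=n@(ot-o)/(n@dd[0]); print(p,np.round(o+s*dd[0],3), np.round(proj(ft,o+s*dd[0])))
print(onz(ft,[[360,212],[400,274],[467,259],[145,283]],0.02))
h=cv2.cvtColor(ft['img'],cv2.COLOR_RGB2HSV)
for p in [(360,212),(400,274),(467,259),(430,280),(440,240),(380,240),(270,197),(485,300)]: print(p,h[p[1]-2:p[1]+3,p[0]-2:p[0]+3].reshape(-1,3).mean(0))
h=cv2.cvtColor(fs['img'],cv2.COLOR_RGB2HSV)
for p in [(331,233),(322,213),(350,230),(335,225),(256,271),(300,215)]: print(p,h[p[1]-1:p[1]+2,p[0]-1:p[0]+2].reshape(-1,3).mean(0))
E
```

```text
(160, 125) [0.925 0.026 0.4  ] [[325.  16.]]
(200, 170) [0.824 0.025 0.275] [[325.  97.]]
(240, 205) [0.716 0.025 0.173] [[325. 161.]]
(290, 233) [0.574 0.026 0.09 ] [[325. 228.]]
(330, 248) [0.457 0.027 0.047] [[325. 276.]]
(380, 260) [0.311 0.027 0.013] [[325. 334.]]
(404, 275) [ 0.239  0.028 -0.033] [[325. 359.]]
[[ 0.61903696 -0.06389585  0.02      ]
 [ 0.46110403 -0.16298457  0.02      ]
 [ 0.49767544 -0.33226697  0.02      ]
 [ 0.44295241  0.4830012   0.02      ]]
(360, 212) [ 15.4   59.   132.16]
(400, 274) [ 15.88  49.48 131.84]
(467, 259) [ 16.2   49.16 131.72]
(430, 280) [ 19.72  56.36 164.96]
(440, 240) [ 18.56  40.96 167.2 ]
(380, 240) [ 18.44  43.84 181.  ]
(270, 197) [ 16.08  51.16 135.16]
(485, 300) [ 14.   189.2  204.48]
(331, 233) [ 15.88888889  46.44444444 165.33333333]
(322, 213) [ 15.88888889  47.88888889 162.55555556]
(350, 230) [ 19.77777778  48.66666667 201.66666667]
(335, 225) [ 19.66666667  50.33333333 196.22222222]
(256, 271) [ 16.11111111  45.88888889 164.55555556]
(300, 215) [ 18.33333333  36.11111111 213.88888889]
```

```bash
cat >> h.py <<'E'
def blob(f,roi,lo,hi,up=6):
    x0,y0,x1,y1=roi; a=cv2.resize(f['img'][y0:y1,x0:x1],None,fx=up,fy=up,interpolation=cv2.INTER_CUBIC)
    h=cv2.cvtColor(cv2.GaussianBlur(a,(0,0),2),cv2.COLOR_RGB2HSV); m=cv2.inRange(h,np.array(lo),np.array(hi))
    m=cv2.morphologyEx(m,cv2.MORPH_OPEN,np.ones((2*up+1,)*2)) 
    cs,_=cv2.findContours(m,cv2.RETR_EXTERNAL,cv2.CHAIN_APPROX_NONE); c=max(cs,key=cv2.contourArea)
    b=cv2.boxPoints(cv2.minAreaRect(c)); 
    return (b+.5)/up-.5+[x0,y0], (c[:,0]+.5)/up-.5+[x0,y0], a, m
E
python3 - <<'E'
from h import *
ft=grab('top')
out=[]
for k,roi in dict(b1=(378,257,422,292),b2=(446,240,492,278)).items():
    b,c,a,m=blob(ft,roi,(8,25,60),(26,90,147))
    W=onz(ft,b,0.02)[:,:2]; print(k,np.round(W.mean(0),4), np.round(W,4).tolist(), [round(float(np.linalg.norm(W[i]-W[i-1])),4) for i in range(4)])
    v=a.copy(); cc=cv2.findContours(m,cv2.RETR_EXTERNAL,cv2.CHAIN_APPROX_NONE)[0]; cv2.drawContours(v,cc,-1,(255,0,0),1); out.append(cv2.resize(v,(380,300)))
cv2.imwrite('pics/m1.png',cv2.cvtColor(np.hstack(out),cv2.COLOR_RGB2BGR))
# jig blank + bushes view
a=ft['img'][165:315,180:330]; cv2.imwrite('pics/j1.png',cv2.cvtColor(cv2.resize(a,None,fx=4,fy=4,interpolation=cv2.INTER_CUBIC),cv2.COLOR_RGB2BGR))
E
```

```text
b1 [ 0.4617 -0.16  ] [[0.4746, -0.1191], [0.4935, -0.1892], [0.4488, -0.2008], [0.43, -0.1308]] [0.0462, 0.0726, 0.0462, 0.0725]
b2 [ 0.4937 -0.3359] [[0.5311, -0.279], [0.5302, -0.3944], [0.4563, -0.3927], [0.4571, -0.2776]] [0.074, 0.1154, 0.0739, 0.1151]
```

View pics/m1.png

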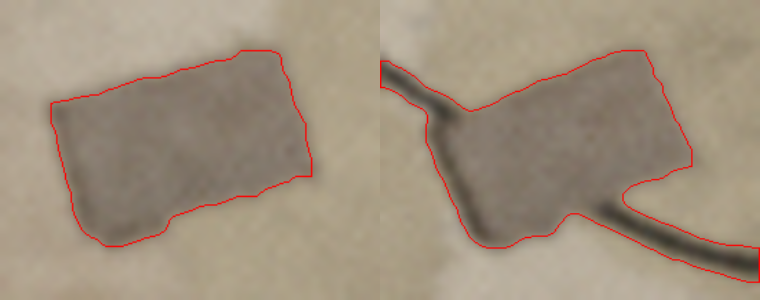

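View pics/j1.png

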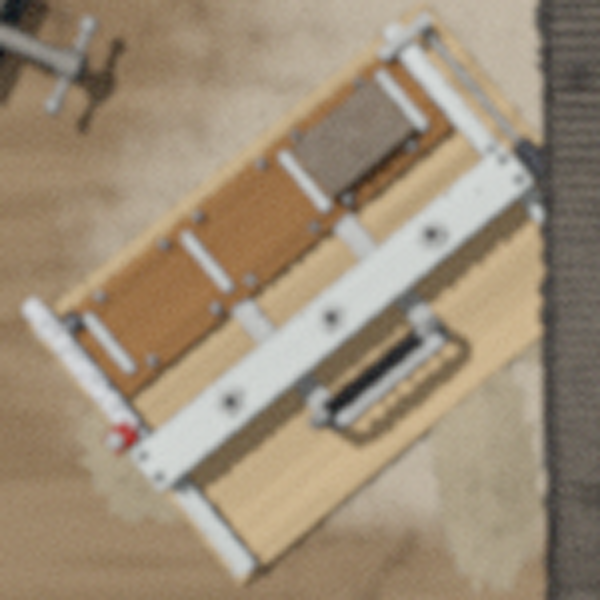

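```bash
python3 - <<'E'
from h import *
ft=grab('top')
def mb(roi,vlo,vhi,op,up=8):
    x0,y0,x1,y1=roi; a=cv2.resize(ft['img'][y0:y1,x0:x1],None,fx=up,fy=up,interpolation=cv2.INTER_CUBIC)
    h=cv2.cvtColor(cv2.GaussianBlur(a,(0,0),3),cv2.COLOR_RGB2HSV); m=cv2.inRange(h,np.array((0,0,vlo)),np.array((40,110,vhi)))
    k=cv2.getStructuringElement(cv2.MORPH_ELLIPSE,(op*up+1,)*2); m=cv2.morphologyEx(m,cv2.MORPH_OPEN,k)
    c=max(cv2.findContours(m,cv2.RETR_EXTERNAL,cv2.CHAIN_APPROX_NONE)[0],key=cv2.contourArea)
    b=cv2.boxPoints(cv2.minAreaRect(c)); cv2.drawContours(a,[c],-1,(255,0,0),1); cv2.drawContours(a,[b.astype(int)],-1,(0,255,0),1)
    return (b+.5)/up-.5+[x0,y0],a
out=[]
for k,roi,z,v in (('b1',(378,257,422,292),.02,(118,146)),('b2',(446,240,492,278),.02,(118,146)),('b3',(248,178,292,220),.044,(112,150))):
    b,a=mb(roi,v[0],v[1],8)
    W=onz(ft,b,z)[:,:2]; L=[float(np.linalg.norm(W[i]-W[i-1])) for i in range(4)]
    i=int(np.argmax(L)); d=W[i]-W[i-1]
    print(k,np.round(W.mean(0),4),'long axis deg',round(float(np.degrees(np.arctan2(d[1],d[0])))%180,1),np.round(L,4),'px',np.round(b,1).tolist())
    out.append(cv2.resize(a,(260,230)))
cv2.imwrite('pics/m2.png',cv2.cvtColor(np.hstack(out),cv2.COLOR_RGB2BGR))
# bushes
B=np.array([[231,401],[332,318],[432,234]])/4+[180,165]-.4
print('bush',onz(ft,B,.061))
fs=grab('side'); S=np.array([[332,380],[275,342],[208,302]])/3.5+[220,170]-.4
for p,q in zip(B,S): print(tri(ft,p,fs,q))
E
```

```text
b1 [ 0.4633 -0.1595] long axis deg 106.1 [0.0424 0.0714 0.0424 0.0713] px [[382.7, 269.1], [409.7, 261.0], [414.5, 277.2], [387.5, 285.3]]
b2 [ 0.5008 -0.3361] long axis deg 115.5 [0.0444 0.0673 0.0444 0.0672] px [[452.7, 255.6], [476.6, 244.0], [484.3, 259.9], [460.4, 271.6]]
b3 [0.6521 0.1701] long axis deg 129.3 [0.0441 0.0711 0.0442 0.071 ] px [[250.3, 200.8], [272.2, 182.7], [283.4, 196.2], [261.5, 214.4]]
bush [[0.48711214 0.24103719 0.061     ]
 [0.53749267 0.1789803  0.061     ]
 [0.58861641 0.11738353 0.061     ]]
(array([0.48709353, 0.24139076, 0.05898443]), np.float64(4.8246401368609205e-05))
(array([0.53652201, 0.17932777, 0.05739431]), np.float64(0.002277799525594873))
(array([0.59183023, 0.11778575, 0.05974529]), np.float64(0.006204802136210796))
```

View pics/m2.png

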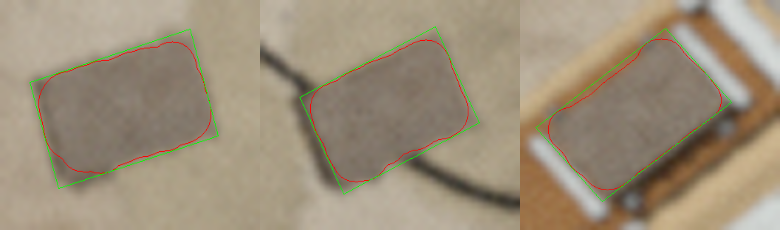

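```bash
python3 - <<'E'
from h import *
ft=grab('top');fs=grab('side')
J=lambda p:np.array(p)/4+[180,165]-.4
S=lambda p:np.array(p)/3.5+[220,170]-.4
y=np.array([-.6347,.7727]);x=np.array([.7727,.6347]);o=np.array([.6003,.2305])
for n,P in dict(n1=[(98,297),(163,243),(152,359),(216,309)],n2=[(198,216),(262,163),(249,280),(313,227)],n3=[(295,134),(361,80),(348,200),(411,148)]).items():
    W=onz(ft,J(P),.034)[:,:2]; print(n,W.mean(0).round(4),[( (w-o)@x*1e3,(w-o)@y*1e3) for w in W])
print('b1',tri(ft,[398.5,273],fs,S((388,220))),'b2',tri(ft,[468.5,257.5],fs,S((362,150))))
print('b3',tri(ft,[266.9,198.5],fs,S((130,354))))
print('grip',tri(ft,J((375,377)),fs,S((313,294))))
z=r.get_obs(); M=R.from_rotvec(z['orientation']).as_matrix(); print(M.round(3), z['tcp_pos'])
print(proj(fs,[[.55,.2929,.034]]))
E
```

```text
n1 [0.5497 0.2922] [(np.float64(26.36064860823378), np.float64(106.44208465875525)), (np.float64(26.424373346769656), np.float64(53.45591558092982)), (np.float64(-25.5640540556071), np.float64(105.02351636040261)), (np.float64(-27.08112387712844), np.float64(54.20364694420149))]
n2 [0.5999 0.2303] [(np.float64(25.44563045020628), np.float64(25.721824945839824)), (np.float64(25.425119692647456), np.float64(-26.505575021809435)), (np.float64(-26.300601112004518), np.float64(26.684394384362637)), (np.float64(-26.361463540587962), np.float64(-25.45390525061035))]
n3 [0.6505 0.1683] [(np.float64(26.231010371440057), np.float64(-54.14059931719533)), (np.float64(25.889713619231454), np.float64(-107.86645662924708)), (np.float64(-27.35994652690131), np.float64(-53.20364089694487)), (np.float64(-27.5043984364137), np.float64(-104.57856661234197))]
b1 (array([ 0.46419591, -0.15989456,  0.0157585 ]), np.float64(0.0012344755514630476)) b2 (array([ 0.50050879, -0.33777995,  0.01481623]), np.float64(0.0019976281408910805))
b3 (array([0.65137848, 0.1704319 , 0.03848223]), np.float64(0.0031862998079663575))
grip (array([0.50458704, 0.15057052, 0.08540358]), np.float64(0.007641652967465175))
[[ 0.945  0.326 -0.   ]
 [ 0.326 -0.945  0.   ]
 [-0.    -0.    -1.   ]] [ 0.2198494  -0.63817101  0.23124213]
[[288.06374382 295.62350351]]
```

```bash
cat > plan.py <<'E'
import sys
from h import *
# usage: x y z jawangle(deg world)
z=r.get_obs(); M=R.from_rotvec(z['orientation']).as_matrix()
if len(sys.argv)>1:
    t=np.array([float(v) for v in sys.argv[1:4]]); d=M.T@(t-z['tcp_pos'])*1e3
    a=np.degrees(np.arctan2(M[1,1],M[0,1])); da=(float(sys.argv[4])-a+90)%180-90
    print('shift',d.round(1),'turn',round(-da,1),'alt',round(-da+180*np.sign(da),1))
print('t',z['clock'],'tcp',z['tcp_pos'].round(4),'jaw',np.degrees(np.arctan2(M[1,1],M[0,1])).round(2),'F',z['contact_force'].round(1),'w',z['grip_width'],'j',z['joints'].round(2),'tilt',M[2].round(4))
E
python3 plan.py .5008 -.3361 .13 25.5
```

```text
shift [ 364.  -194.1  101.3] turn 83.5 alt -96.5
t 0.45 tcp [ 0.2198 -0.6382  0.2312] jaw -70.99 F [1.  0.9 0.5] w 0.08539434469795171 j [ 1.13  0.48  0.02  1.56 -0.01  1.11 -0.08] tilt [-0.e+00 -1.e-04 -1.e+00]
```

Request:
send_rows(
  moves=[45, -24, 12, -10, 90, -48, 25, -20, 135, -72, 38, -30, 180, -96, 51, -40, 225, -120, 63, -50, 270, -144, 76, -60, 315, -168, 88, -70, 364, -194, 101, -80],
  hand=0,
)

```text
clock: 1.45
tcp_pos: [0.5017, -0.3356, 0.1303]
orientation: [2.034, 2.393, -0.0]
contact_force: [0.1, -1.1, 0.6]
grip_width: 0.0855
```

```bash
python3 plan.py .5008 -.3361 .06 25.5; python3 -c "
from h import *
grab('top','top1.png')"
```

```text
shift [-0.3 -1.  70.3] turn -16.2 alt 163.8
t 1.45 tcp [ 0.5017 -0.3356  0.1303] jaw 9.27 F [ 0.1 -1.1  0.6] w 0.08547171913008086 j [ 0.77  0.5  -0.37  1.8   0.23  0.88  0.45] tilt [-9.e-04  4.e-04 -1.e+00]
```

View pics/top1.png

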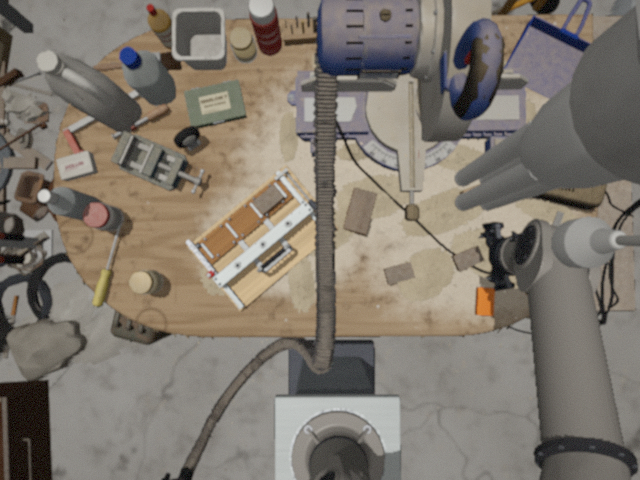

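Request:
send_rows(
  moves=[0, -1, 0, -10, 0, -1, 20, -16.2, 0, -1, 50, -16.2, 0, -1, 80, -16.2, 0, -1, 105, -16.2, 0, -1, 120, -16.2, 0, -1, 126, -16.2, 0, -1, 126, -16.2],
)

```text
clock: 2.5
tcp_pos: [0.5001, -0.3365, 0.0046]
orientation: [1.683, 2.652, 0.0]
contact_force: [0.8, -0.6, 1.0]
grip_width: 0.0859
```

Request:
send_rows(
  moves=[0, 0, 0, 0, 0, 0, 0, 0, 0, 0, 0, 0, 0, 0, 0, 0, 0, 0, 0, 0],
  hand=1,
  newtons=30,
)

```text
clock: 3.12
tcp_pos: [0.5002, -0.3366, 0.0051]
orientation: [1.683, 2.652, -0.0]
contact_force: [-1.1, -0.1, 5.9]
grip_width: 0.0413
```

```bash
python3 plan.py .5008 -.3361 .2 39.4
```

```text
shift [ 1.000e-01  8.000e-01 -1.949e+02] turn -14.2 alt 165.8
t 3.125 tcp [ 0.5002 -0.3366  0.0051] jaw 25.2 F [-1.1 -0.1  5.9] w 0.041322147397635234 j [ 0.76  0.68 -0.37  1.86  0.37  0.67  0.62] tilt [-9.e-04  4.e-04 -1.e+00]
```

Request:
send_rows(
  moves=[0, 0, -20, 0, 0, 0, -70, 0, 0, 0, -130, 0, 0, 0, -180, -7, 0, 0, -200, -14.2, 0, 0, -200, -14.2],
)

```text
clock: 3.88
tcp_pos: [0.5008, -0.3368, 0.2071]
orientation: [1.342, 2.835, -0.001]
contact_force: [-0.2, -0.3, -1.5]
grip_width: 0.0411
```

```bash
python3 plan.py .5497 .2922 .2 39.4
```

```text
shift [455.5 436.6   5.7] turn -0.1 alt 179.9
t 3.875 tcp [ 0.5008 -0.3368  0.2071] jaw 39.34 F [-0.2 -0.3 -1.5] w 0.041093898610993176 j [ 0.89  0.43 -0.53  1.73  0.25  1.04  0.96] tilt [-0.0043  0.0014 -1.    ]
```

Request:
send_rows(
  moves=[30, 28, 0, 0, 70, 67, 0, 0, 110, 105, 0, 0, 150, 143, 0, 0, 190, 182, 0, 0, 230, 220, 0, 0, 270, 258, 0, 0, 310, 296, 0, 0],
)

```text
clock: 4.88
tcp_pos: [0.5307, 0.0924, 0.2032]
orientation: [-1.346, -2.837, 0.002]
contact_force: [0.5, -0.5, 0.3]
grip_width: 0.0414
```

```bash
python3 plan.py .5497 .2922 .12 39.4
```

```text
shift [142.7 141.2  83. ] turn -0.2 alt 179.8
t 4.875 tcp [0.5307 0.0924 0.2032] jaw 39.22 F [ 0.5 -0.5  0.3] w 0.04138816305957656 j [ 0.27  0.37 -0.69  1.87  0.27  1.    0.15] tilt [ 9.0e-04 -1.8e-03 -1.0e+00]
```

Request:
send_rows(
  moves=[40, 40, 10, 0, 80, 80, 25, 0, 120, 118, 50, 0, 142.7, 141.2, 90, 0, 142.7, 141.2, 125, -0.2, 142.7, 141.2, 130, -0.2, 142.7, 141.2, 130, -0.2],
)

```text
clock: 5.75
tcp_pos: [0.5502, 0.2903, 0.0743]
orientation: [-1.34, -2.841, 0.001]
contact_force: [-0.2, -0.4, 0.4]
grip_width: 0.0416
```

```bash
python3 plan.py .5497 .2922 .030 39.4; python3 -c "
from h import *
f=grab('side');g=grab('top')
a=cv2.resize(f['img'][210:330,220:380],None,fx=5,fy=5,interpolation=cv2.INTER_CUBIC)
cv2.imwrite('pics/s2.png',a[:,:,::-1])
a=cv2.resize(g['img'][165:315,160:340],None,fx=4,fy=4,interpolation=cv2.INTER_CUBIC)
cv2.imwrite('pics/t2.png',a[:,:,::-1])"
```

```text
shift [ 1.8  0.8 44.3] turn 0.1 alt -179.9
t 5.75 tcp [0.5502 0.2903 0.0743] jaw 39.51 F [-0.2 -0.4  0.4] w 0.04158664206505025 j [-0.14  0.65 -0.62  1.77  0.48  0.87 -0.29] tilt [-0.e+00 -9.e-04 -1.e+00]
```

View pics/s2.png

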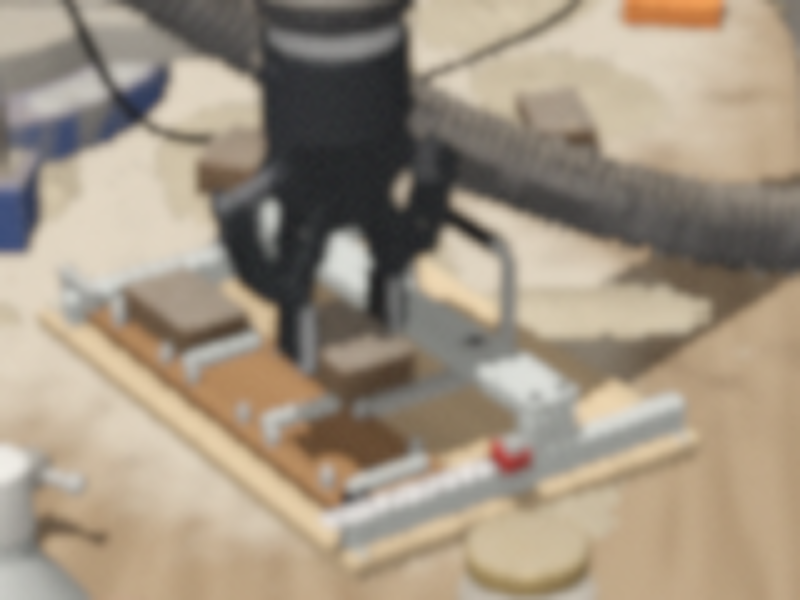

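View pics/t2.png

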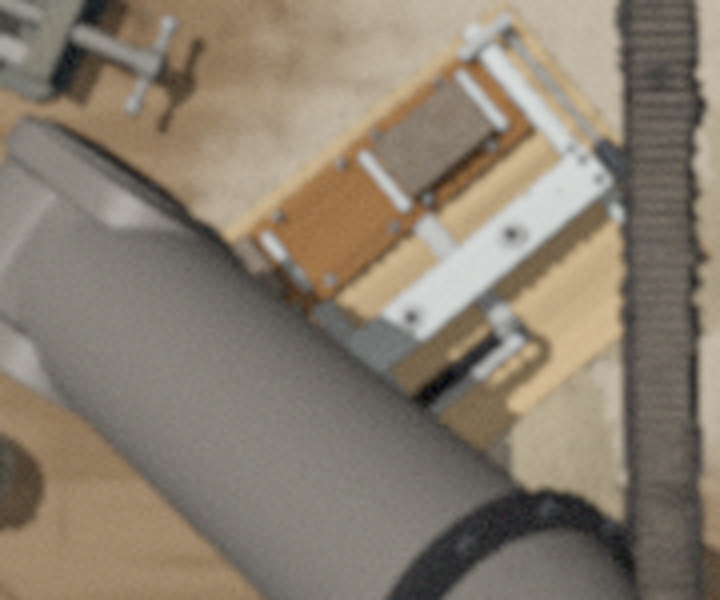

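```bash
python3 - <<'E'
from h import *
fs=grab('side')
y=np.array([-.6347,.7727]);x=np.array([.7727,.6347]);t=np.array([.5502,.2903])
P=np.array([[325,363],[412,350],[330,394],[412,376]])/5+[220,210]-.4
for p,z in zip(P,(.0893,.0893,.0693,.0693)):
    w=onz(fs,p,z)[0,:2]-t; print((w@x*1e3).round(1),(w@y*1e3).round(1))
# same for seated blank3 top corners near end: 
P=np.array([[180,333],[248,313],[185,352],[248,330]])/5+[220,210]-.4
for p,z in zip(P,(.044,.044,.024,.024)):
    w=onz(fs,p,z)[0,:2]-[.6508,.1686]; print('b3',(w@x*1e3).round(1),(w@y*1e3).round(1))
E
```

```text
24.8 24.7
-17.4 37.9
20.3 21.4
-23.0 29.3
b3 24.2 37.8
b3 -17.3 38.7
b3 14.6 24.7
b3 -26.4 22.3
```

Request:
send_rows(
  moves=[1.8, 0.8, 15, 0, 1.8, 0.8, 28, 0, 1.8, 0.8, 33, 0, 1.8, 0.8, 37, 0, 1.8, 0.8, 41, 0, 1.8, 0.8, 44, 0, 1.8, 0.8, 44, 0],
)

```text
clock: 6.78
tcp_pos: [0.5497, 0.2928, 0.0302]
orientation: [-1.337, -2.843, 0.0]
contact_force: [0.4, 0.0, -0.8]
grip_width: 0.0414
```

```bash
python3 plan.py .5497 .2922 .030 39.4; python3 -c "
from h import *
f=grab('side')
a=cv2.resize(f['img'][230:330,230:360],None,fx=6,fy=6,interpolation=cv2.INTER_CUBIC)
cv2.imwrite('pics/s3.png',a[:,:,::-1])"
```

```text
shift [-0.5 -0.3  0.2] turn 0.2 alt -179.8
t 6.775 tcp [0.5497 0.2928 0.0302] jaw 39.61 F [ 0.4  0.  -0.8] w 0.041424517435761435 j [-0.17  0.71 -0.58  1.79  0.53  0.8  -0.32] tilt [-0.e+00 -2.e-04 -1.e+00]
```

View pics/s3.png

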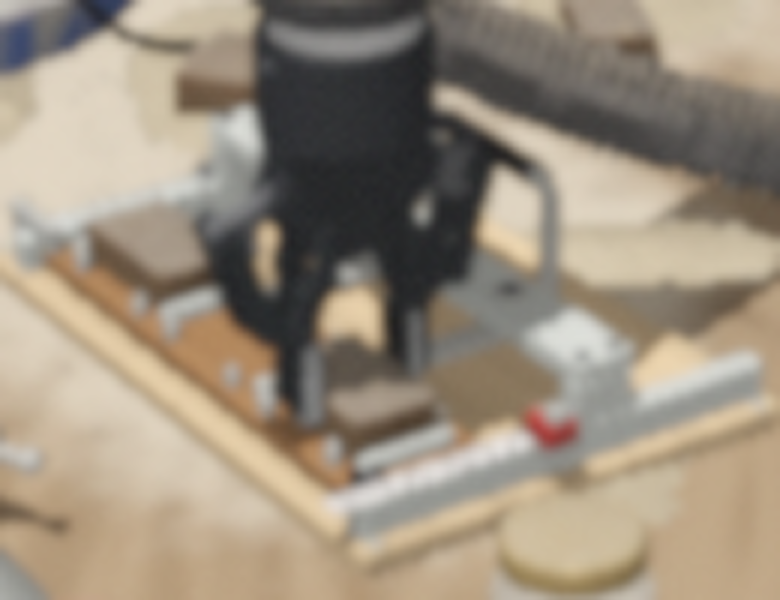

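Request:
send_rows(
  moves=[0, 0, 1.5, 0, 0, 0, 1.5, 0],
)

```text
clock: 7.08
tcp_pos: [0.55, 0.293, 0.0292]
orientation: [1.337, 2.842, 0.001]
contact_force: [0.2, -1.5, 2.2]
grip_width: 0.0416
```

Request:
send_rows(
  moves=[0, 0, 0, 0, 0, 0, 0, 0, 0, 0, 0, 0],
  hand=0.3,
)

```text
clock: 7.45
tcp_pos: [0.5497, 0.2928, 0.0287]
orientation: [-1.337, -2.843, 0.0]
contact_force: [-0.0, 0.1, -0.6]
grip_width: 0.0598
```

Request:
send_rows(
  moves=[0, 0, -10, 0, 0, 0, -50, 0, 0, 0, -110, 0, 0, 0, -170, 0, 0, 0, -180, 0],
)

```text
clock: 8.07
tcp_pos: [0.5516, 0.2949, 0.2146]
orientation: [1.335, 2.838, 0.011]
contact_force: [-0.3, -0.3, -0.2]
grip_width: 0.0596
```

```bash
python3 plan.py .4633 -.1595 .2 16.1
```

```text
shift [-293.7 -357.9   11.9] turn 23.5 alt -156.5
t 8.075 tcp [0.5516 0.2949 0.2146] jaw 39.62 F [-0.3 -0.3 -0.2] w 0.05964481032580911 j [-0.08  0.5  -0.7   1.67  0.36  1.1  -0.19] tilt [-0.0015  0.0087 -1.    ]
```

Request:
send_rows(
  moves=[-25, -30, 0, 0, -65, -79, 0, 0, -105, -128, 0, 3, -145, -177, 0, 8, -185, -226, 0, 13, -225, -274, 0, 18, -265, -323, 0, 23.5, -293.7, -357.9, 0, 23.5],
  hand=0,
)

```text
clock: 9.07
tcp_pos: [0.4598, -0.1642, 0.2086]
orientation: [-1.892, -2.508, 0.001]
contact_force: [0.8, 0.1, -0.7]
grip_width: 0.0857
```

```bash
cat > look.py <<'E'
from h import *
import sys
n=sys.argv[1]
f=grab('side');g=grab('top')
a=cv2.resize(f['img'][230:330,225:375],None,fx=5,fy=5,interpolation=cv2.INTER_CUBIC)
cv2.imwrite(f'pics/s{n}.png',a[:,:,::-1])
a=cv2.resize(g['img'][165:315,180:330],None,fx=4,fy=4,interpolation=cv2.INTER_CUBIC)
cv2.imwrite(f'pics/t{n}.png',a[:,:,::-1])
E
python3 look.py 4; python3 plan.py .4633 -.1595 .004 16.1
```

```text
shift [  6.9   7.  204.1] turn -0.5 alt 179.5
t 9.175 tcp [ 0.4588 -0.1676  0.2081] jaw 15.58 F [-0.1  0.5  0.6] w 0.0850499317541955 j [ 0.68  0.24 -0.52  1.99  0.15  0.95  0.35] tilt [-0.0013 -0.0026 -1.    ]
```

View pics/t4.png

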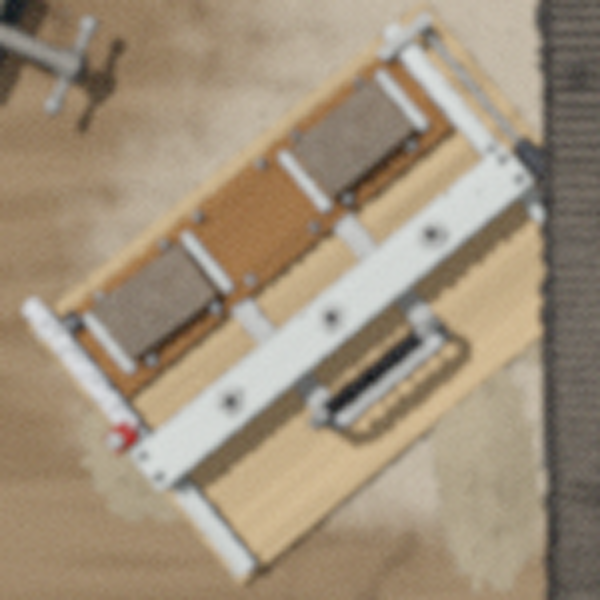

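View pics/s4.png

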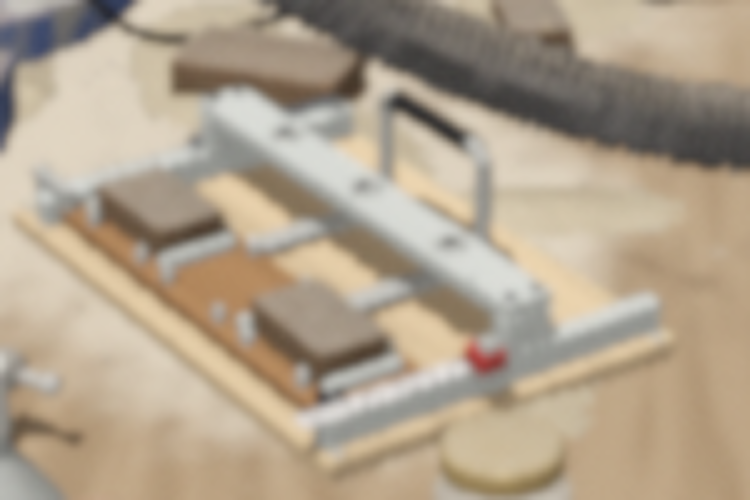

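Request:
send_rows(
  moves=[6.9, 7, 30, -0.5, 6.9, 7, 80, -0.5, 6.9, 7, 130, -0.5, 6.9, 7, 165, -0.5, 6.9, 7, 190, -0.5, 6.9, 7, 203, -0.5, 6.9, 7, 203, -0.5],
)

```text
clock: 10.05
tcp_pos: [0.4656, -0.1524, 0.0053]
orientation: [-1.876, -2.518, 0.001]
contact_force: [-0.2, 0.5, 0.4]
grip_width: 0.0853
```

```bash
python3 plan.py .4633 -.1595 .004 16.1
```

```text
shift [-6.1 -4.3  1.3] turn 0.5 alt -179.5
t 10.05 tcp [ 0.4656 -0.1524  0.0053] jaw 16.65 F [-0.2  0.5  0.4] w 0.08531498380049266 j [ 0.51  0.56 -0.39  2.12  0.41  0.53  0.1 ] tilt [ 0.001  -0.0012 -1.    ]
```

Request:
send_rows(
  moves=[-6.1, -4.3, 1, 0.5, -6.1, -4.3, 1, 0.5, -6.1, -4.3, 1, 0.5],
)

```text
clock: 10.42
tcp_pos: [0.464, -0.1605, 0.0054]
orientation: [1.888, 2.509, 0.0]
contact_force: [-0.4, 0.0, -0.4]
grip_width: 0.0852
```

```bash
python3 plan.py .4633 -.1595 .004 16.1
```

```text
shift [ 1.1 -0.4  1.4] turn -0.0 alt 180.0
t 10.425 tcp [ 0.464  -0.1605  0.0054] jaw 16.07 F [-0.4  0.  -0.4] w 0.08523259316700485 j [ 0.53  0.56 -0.39  2.12  0.41  0.53  0.11] tilt [-7.e-04  1.e-03 -1.e+00]
```

Request:
send_rows(
  moves=[0.5, 0, 0, 0, 0.5, 0, 0, 0, 0.5, 0, 0, 0, 0.5, 0, 0, 0, 0.5, 0, 0, 0, 0.5, 0, 0, 0],
  hand=1,
  newtons=30,
)

```text
clock: 11.18
tcp_pos: [0.4636, -0.1595, 0.0051]
orientation: [1.888, 2.511, -0.0]
contact_force: [-0.9, -0.2, 5.3]
grip_width: 0.0416
```

```bash
python3 plan.py .4633 -.1595 .2 39.4
```

```text
shift [ 1.000e-01 -3.000e-01 -1.949e+02] turn -23.3 alt 156.7
t 11.175 tcp [ 0.4636 -0.1595  0.0051] jaw 16.11 F [-0.9 -0.2  5.3] w 0.04155135989731398 j [ 0.52  0.56 -0.39  2.12  0.41  0.53  0.11] tilt [-2.e-04  1.e-04 -1.e+00]
```

Request:
send_rows(
  moves=[0, 0, -20, 0, 0, 0, -70, 0, 0, 0, -130, -5, 0, 0, -180, -14, 0, 0, -200, -23.3, 0, 0, -200, -23.3, 0, 0, -200, -23.3],
)

```text
clock: 12.05
tcp_pos: [0.4626, -0.1596, 0.2035]
orientation: [-1.346, -2.836, 0.0]
contact_force: [-0.1, 0.9, -1.6]
grip_width: 0.0412
```

```bash
python3 plan.py .5999 .2303 .2 39.4
```

```text
shift [215.2 352.9   3.5] turn -0.2 alt 179.8
t 12.05 tcp [ 0.4626 -0.1596  0.2035] jaw 39.22 F [-0.1  0.9 -1.6] w 0.04119723478256602 j [ 0.76  0.27 -0.64  1.98  0.19  0.95  0.71] tilt [ 0.0017 -0.0011 -1.    ]
```

Request:
send_rows(
  moves=[15, 25, 0, 0, 45, 74, 0, 0, 76, 125, 0, 0, 107, 175, 0, 0, 138, 226, 0, 0, 168, 276, 0, 0, 198, 325, 0, 0, 215.2, 352.9, 0, 0],
)

```text
clock: 13.05
tcp_pos: [0.5986, 0.2344, 0.2024]
orientation: [-1.339, -2.838, 0.002]
contact_force: [0.4, -0.3, -1.1]
grip_width: 0.0414
```

Request:
send_rows(
  moves=[0, 0, 20, 0, 0, 0, 60, 0, 0, 0, 100, 0, 0, 0, 130, 0, 0, 0, 140, 0, 0, 0, 140, 0],
)

```text
clock: 13.8
tcp_pos: [0.5988, 0.2298, 0.0636]
orientation: [-1.343, -2.838, 0.003]
contact_force: [1.1, 0.9, 0.3]
grip_width: 0.0414
```

```bash
python3 plan.py .5999 .2303 .029 39.4
```

```text
shift [-0.3  1.2 34.6] turn -0.0 alt 180.0
t 13.8 tcp [0.5988 0.2298 0.0636] jaw 39.35 F [1.1 0.9 0.3] w 0.041403079361664236 j [-0.03  0.7  -0.62  1.73  0.5   0.88 -0.18] tilt [ 5.0e-04 -2.3e-03 -1.0e+00]
```

Request:
send_rows(
  moves=[-0.2, 1.6, 8, 0, -0.2, 1.6, 18, 0, -0.2, 1.6, 23, 0, -0.2, 1.6, 27, 0, -0.2, 1.6, 31, 0, -0.2, 1.6, 33.5, 0, -0.2, 1.6, 33.5, 0],
)

```text
clock: 14.68
tcp_pos: [0.6008, 0.2316, 0.0311]
orientation: [-1.342, -2.84, 0.0]
contact_force: [-0.6, 0.3, -0.8]
grip_width: 0.0412
```

```bash
python3 plan.py .6002 .2308 .029 39.4;python3 look.py 5
```

```text
shift [-0.2 -1.   2.1] turn 0.0 alt -180.0
t 14.675 tcp [0.6008 0.2316 0.0311] jaw 39.41 F [-0.6  0.3 -0.8] w 0.04116154096823817 j [-0.05  0.74 -0.59  1.74  0.53  0.83 -0.2 ] tilt [ 2.e-04 -2.e-04 -1.e+00]
```

View pics/s5.png

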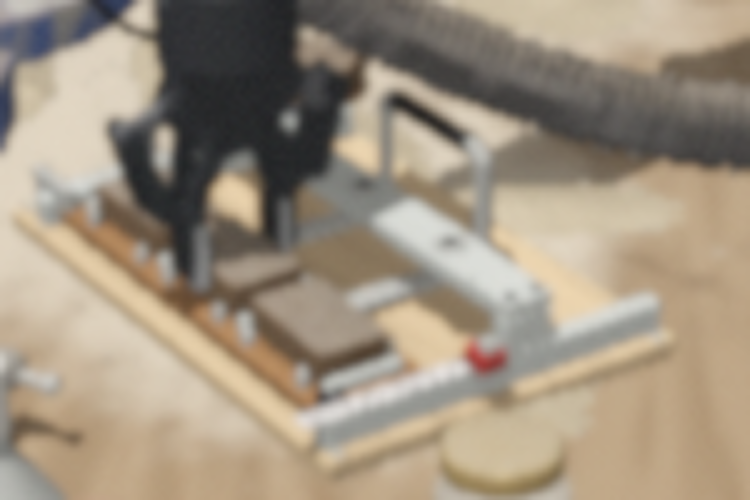

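Request:
send_rows(
  moves=[-0.2, -0.6, 1, 0, -0.2, -0.6, 2, 0, -0.2, -0.6, 2.3, 0, -0.2, -0.6, 2.3, 0],
)

```text
clock: 15.28
tcp_pos: [0.6005, 0.2314, 0.0292]
orientation: [-1.342, -2.84, -0.001]
contact_force: [-0.7, 0.2, 2.2]
grip_width: 0.0415
```

Request:
send_rows(
  moves=[0, 0, 0, 0, 0, 0, 0, 0, 0, 0, 0, 0],
  hand=0.3,
)

```text
clock: 15.65
tcp_pos: [0.6008, 0.2306, 0.0289]
orientation: [1.343, 2.84, -0.001]
contact_force: [-0.1, 0.1, -0.2]
grip_width: 0.0599
```

Request:
send_rows(
  moves=[0, 0, -10, 0, 0, 0, -50, 0, 0, 0, -110, 0, 0, 0, -150, 0, 0, 0, -150, 0],
)

```text
clock: 16.27
tcp_pos: [0.6026, 0.2325, 0.1838]
orientation: [1.34, 2.836, 0.009]
contact_force: [0.6, 0.3, -0.2]
grip_width: 0.0599
```

```bash
python3 plan.py .5029 .1502 .19 39.4;python3 look.py 6
```

```text
shift [  -0.3 -129.3   -7.1] turn 0.0 alt -180.0
t 16.275 tcp [0.6026 0.2325 0.1838] jaw 39.41 F [ 0.6  0.3 -0.2] w 0.05990429439926446 j [ 0.02  0.56 -0.69  1.65  0.4   1.07 -0.1 ] tilt [-0.0023  0.0074 -1.    ]
```

View pics/s6.png

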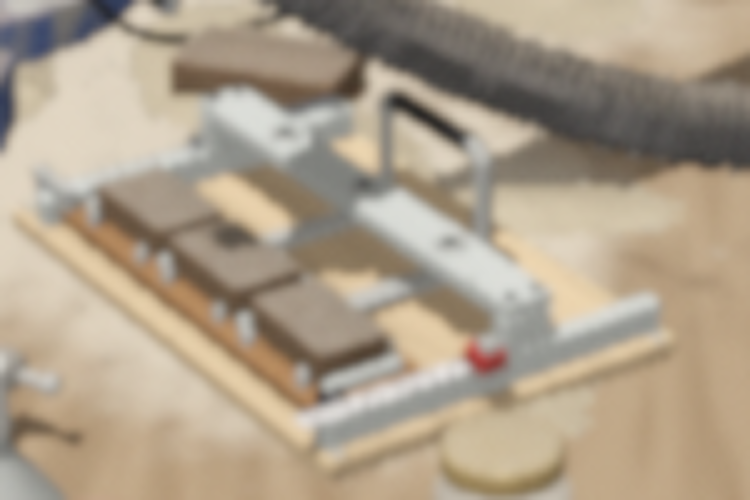

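View pics/t6.png

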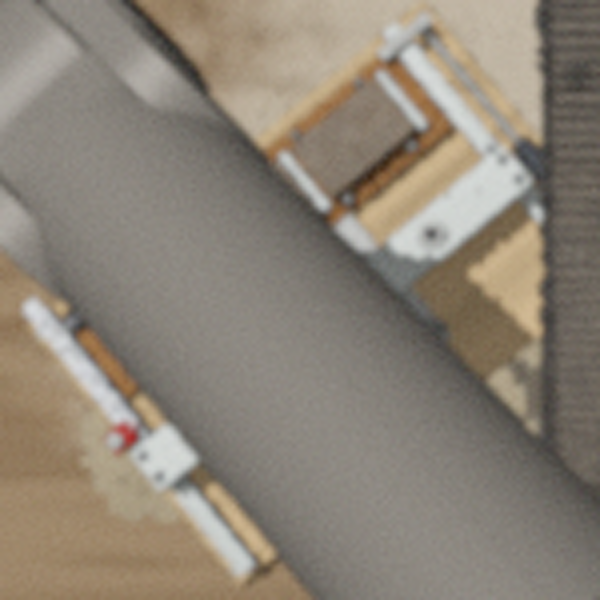

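```bash
python3 - <<'E'
from h import *
f=r.grab_frame('side');g=r.grab_frame('top')
a=cv2.resize(f['img'][285:325,280:340],None,fx=12,fy=12,interpolation=cv2.INTER_CUBIC)
b=cv2.resize(g['img'][235:285,183:233],None,fx=11,fy=11,interpolation=cv2.INTER_CUBIC)
cv2.imwrite('pics/fs.png',a[:,:,::-1]);cv2.imwrite('pics/ft.png',b[:,:,::-1])
E
```

```text
(no output)
```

View pics/fs.png

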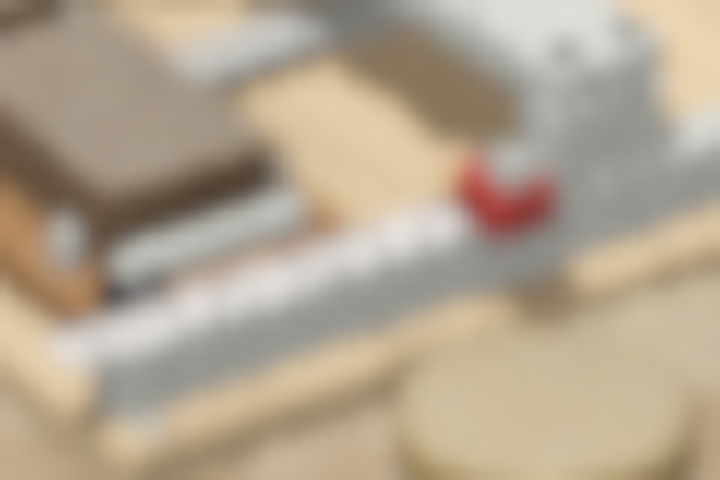

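View pics/ft.png

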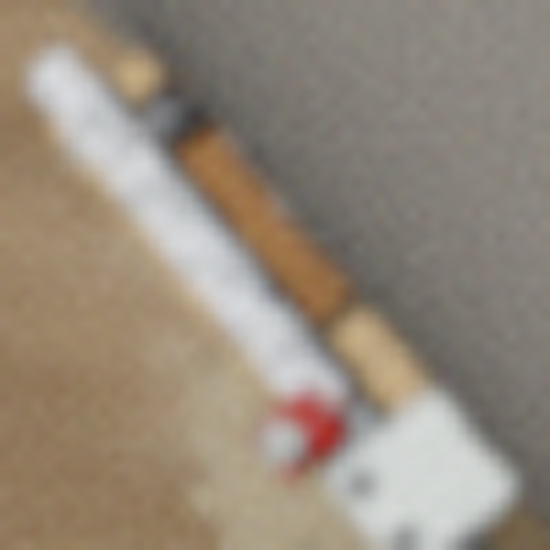

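```bash
python3 - <<'E'
from h import *
g=r.grab_frame('top');f=r.grab_frame('side')
y=np.array([-.6347,.7727]);x=np.array([.7727,.6347]);o=np.array([.6001,.2305])
def jig(fr,p,z):
    w=onz(fr,p,z)[:,:2]-o; return np.c_[w@x,w@y]*1e3
T=lambda p:(np.array(p,float)+.5)/11-.5+[183,235]
S=lambda p:(np.array(p,float)+.5)/12-.5+[280,285]
print('top red apex etc',jig(g,T([(345,425),(310,388),(275,405),(290,475),(287,440)]),.042).round(1).tolist())
print('ptr top dark',jig(g,T([(190,110),(205,108),(165,115),(180,140)]),.031).round(1).tolist())
print('rule edges',jig(g,T([(60,60),(30,80),(120,90)]),.030).round(1).tolist())
print('side ptr',jig(f,S([(120,290),(150,287),(105,305)]),.031).round(1).tolist())
print('side red',jig(f,S([(470,165),(555,190),(495,235),(460,195)]),.042).round(1).tolist())
# red masks
for n,fr,roi in(('t',g,(203,265,217,282)),('s',f,(315,295,330,307))):
    x0,y0,x1,y1=roi; up=10
    a=cv2.resize(fr['img'][y0:y1,x0:x1],None,fx=up,fy=up,interpolation=cv2.INTER_CUBIC).astype(int)
    m=(a[...,0]-np.maximum(a[...,1],a[...,2])>35)
    v,u=np.nonzero(m); P=np.c_[(u+.5)/up-.5+x0,(v+.5)/up-.5+y0]
    for z in(.032,.037,.042):
        q=jig(fr,P,z); print(n,z,'x',np.percentile(q[:,0],[0,2,50,98,100]).round(1),'y',np.percentile(q[:,1],[0,2,50,98,100]).round(1))
# expected pixel positions 
w=lambda jx,jy,z:np.r_[o+x*jx/1e3+y*jy/1e3,z]
print(proj(g,[w(0,137,.031)]),T((190,110)))
E
```

```text
top red apex etc [[-57.0, 140.5], [-45.5, 141.3], [-43.4, 149.8], [-57.8, 157.2], [-51.2, 152.7]]
ptr top dark [[22.9, 124.2], [21.1, 121.2], [25.7, 129.3], [19.1, 130.3]]
rule edges [[51.2, 140.0], [52.0, 148.2], [37.0, 133.8]]
side ptr [[30.1, 131.7], [24.4, 134.2], [35.7, 134.9]]
side red [[-46.2, 146.9], [-54.4, 165.3], [-33.8, 172.9], [-37.4, 155.7]]
t 0.032 x [-59.  -58.3 -51.9 -42.6 -41.6] y [141.2 141.9 148.1 157.9 159.5]
t 0.037 x [-59.7 -59.  -52.6 -43.4 -42.3] y [140.3 141.  147.2 156.9 158.6]
t 0.042 x [-60.3 -59.6 -53.3 -44.1 -43.1] y [139.4 140.1 146.2 155.9 157.6]
s 0.032 x [-66.1 -64.1 -53.4 -44.  -42.6] y [127.2 129.4 148.1 159.9 161.1]
s 0.037 x [-60.9 -59.  -48.3 -39.  -37.6] y [134.3 136.6 155.1 166.9 168. ]
s 0.042 x [-55.7 -53.8 -43.2 -34.  -32.6] y [141.5 143.7 162.1 173.8 174.9]
[[201.63254061 254.79406962]] [199.81818182 244.54545455]
```

Request:
send_rows(
  moves=[0, -25, -5, 0, 0, -60, -5, 0, 0, -95, -5, 0, 0, -120, -5, 0, 0, -129, -5, 0, 0, -129, -5, 0, 0, -129, -5, 0],
)

```text
clock: 17.45
tcp_pos: [0.5017, 0.15, 0.184]
orientation: [-1.342, -2.841, -0.002]
contact_force: [1.1, 0.4, -0.3]
grip_width: 0.0598
```

```bash
python3 plan.py .5030 .1506 .068 39.4;python3 look.py 7
```

```text
shift [ -0.4   1.3 116. ] turn 0.0 alt -180.0
t 17.45 tcp [0.5017 0.15   0.184 ] jaw 39.44 F [ 1.1  0.4 -0.3] w 0.05983268569112049 j [ 0.2   0.38 -0.75  1.93  0.31  0.96 -0.  ] tilt [ 5.e-04  9.e-04 -1.e+00]
```

View pics/s7.png

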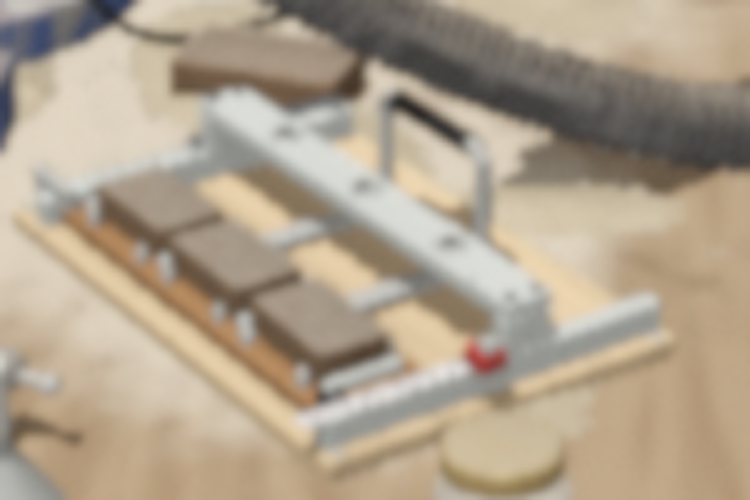

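Request:
send_rows(
  moves=[-0.4, 1.3, 25, 0, -0.4, 1.3, 55, 0, -0.4, 1.3, 80, 0, -0.4, 1.3, 98, 0, -0.4, 1.3, 110, 0, -0.4, 1.3, 115, 0, -0.4, 1.3, 115, 0],
)

```text
clock: 18.42
tcp_pos: [0.5024, 0.1498, 0.0692]
orientation: [1.342, 2.84, 0.0]
contact_force: [-0.4, -0.8, 0.6]
grip_width: 0.0597
```

```bash
python3 plan.py .5030 .1506 .068 39.4;python3 - <<'E'
from h import *
f=grab('side')
a=cv2.resize(f['img'][210:310,260:390],None,fx=6,fy=6,interpolation=cv2.INTER_CUBIC)
cv2.imwrite('pics/s8.png',a[:,:,::-1])
E
```

```text
shift [0.3 1.  1.2] turn 0.0 alt -180.0
t 18.425 tcp [0.5024 0.1498 0.0692] jaw 39.41 F [-0.4 -0.8  0.6] w 0.0596921404939622 j [ 0.11  0.54 -0.65  2.01  0.47  0.75 -0.14] tilt [-1.e-04  3.e-04 -1.e+00]
```

View pics/s8.png

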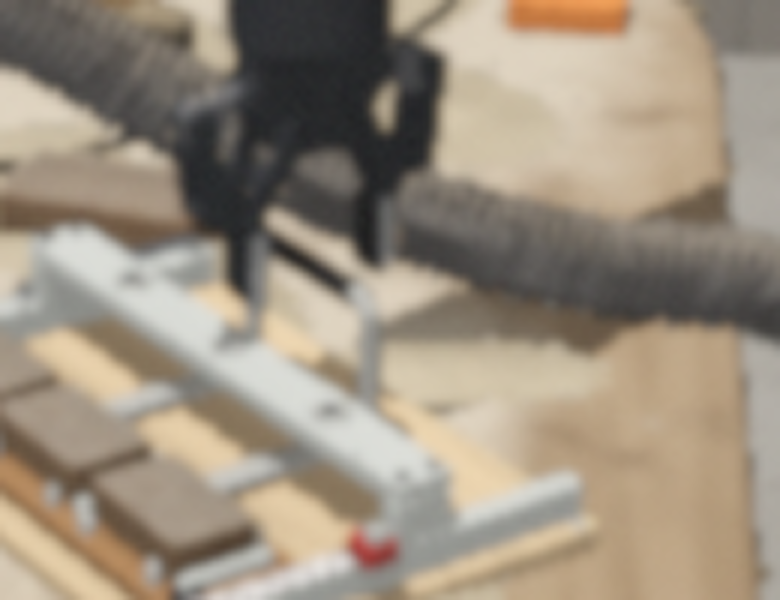

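Fingers straddle the grip. Close and check the carriage stays home.

Request:
send_rows(
  moves=[0, 0.5, 0, 0, 0, 0.5, 0, 0, 0, 0.5, 0, 0, 0, 0.5, 0, 0, 0, 0.5, 0, 0, 0, 0.5, 0, 0, 0, 0.5, 0, 0],
  hand=1,
  newtons=70,
)

```text
clock: 19.35
tcp_pos: [0.5042, 0.1511, 0.0697]
orientation: [1.341, 2.839, 0.005]
contact_force: [4.0, 2.5, -1.7]
grip_width: 0.0104
```

```bash
python3 plan.py .5030 .1506 .068 39.4;python3 - <<'E'
from h import *
f=grab('side')
a=cv2.resize(f['img'][210:310,260:390],None,fx=6,fy=6,interpolation=cv2.INTER_CUBIC)
cv2.imwrite('pics/s9.png',a[:,:,::-1])
E
```

```text
shift [ 0.4 -1.2  1.7] turn 0.0 alt -180.0
t 19.35 tcp [0.5042 0.1511 0.0697] jaw 39.42 F [ 4.   2.5 -1.7] w 0.0104054360231207 j [ 0.11  0.54 -0.65  2.01  0.47  0.75 -0.14] tilt [-3.0e-04  3.9e-03 -1.0e+00]
```

View pics/s9.png

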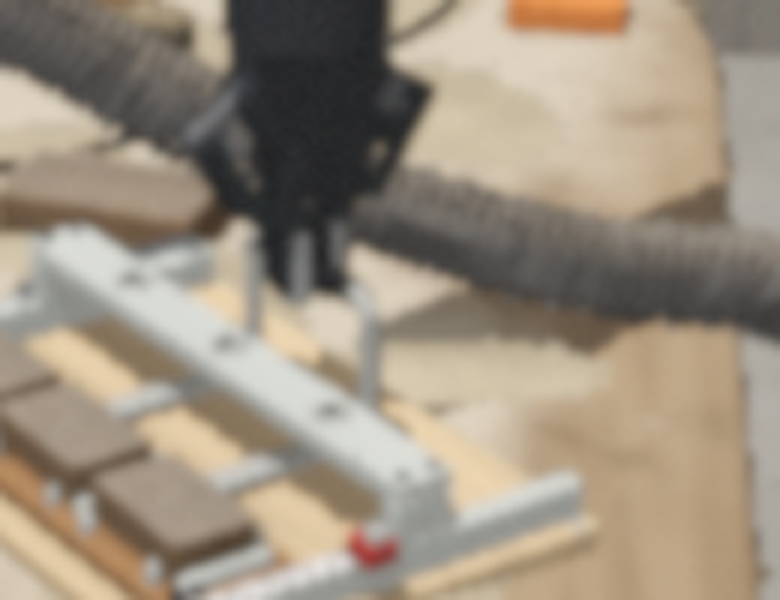

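Request:
send_rows(
  moves=[0, -4, 0, 0, 0, -11, 0, 0, 0, -19, 0, 0, 0, -27, 0, 0, 0, -35, 0, 0, 0, -43, 0, 0, 0, -50, 0, 0, 0, -55, 0, 0],
)

```text
clock: 20.4
tcp_pos: [0.4628, 0.1172, 0.0697]
orientation: [1.34, 2.838, 0.01]
contact_force: [9.5, 5.7, -9.1]
grip_width: 0.011
```

Request:
send_rows(
  moves=[0, -3, 0, 0, 0, -7, 0, 0, 0, -7, 0, 0, 0, -7, 0, 0],
)

```text
clock: 20.9
tcp_pos: [0.4575, 0.1128, 0.0697]
orientation: [1.34, 2.838, 0.01]
contact_force: [8.9, 5.5, -8.6]
grip_width: 0.0106
```

```bash
python3 plan.py .5042 .1511 .068 39.4;python3 - <<'E'
from h import *
f=r.grab_frame('side');g=r.grab_frame('top')
cv2.imwrite('pics/fs2.png',cv2.resize(f['img'][275:325,275:345],None,fx=11,fy=11,interpolation=cv2.INTER_CUBIC)[:,:,::-1])
cv2.imwrite('pics/ft2.png',cv2.resize(g['img'][235:285,183:233],None,fx=11,fy=11,interpolation=cv2.INTER_CUBIC)[:,:,::-1])
E
```

```text
shift [-0.1 60.4  2.1] turn 0.0 alt -180.0
t 20.9 tcp [0.4575 0.1128 0.0697] jaw 39.44 F [ 8.9  5.5 -8.6] w 0.010645565861119904 j [ 0.19  0.47 -0.67  2.13  0.46  0.68 -0.11] tilt [ 1.0e-04  7.1e-03 -1.0e+00]
```

View pics/fs2.png

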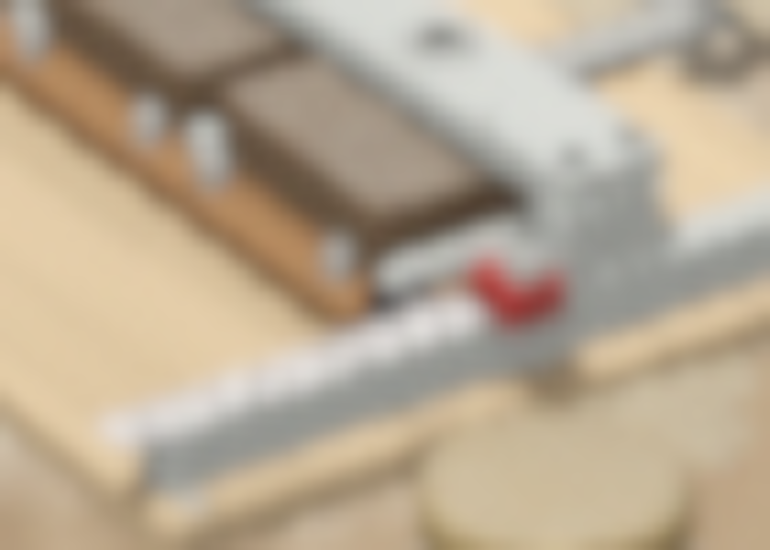

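View pics/ft2.png

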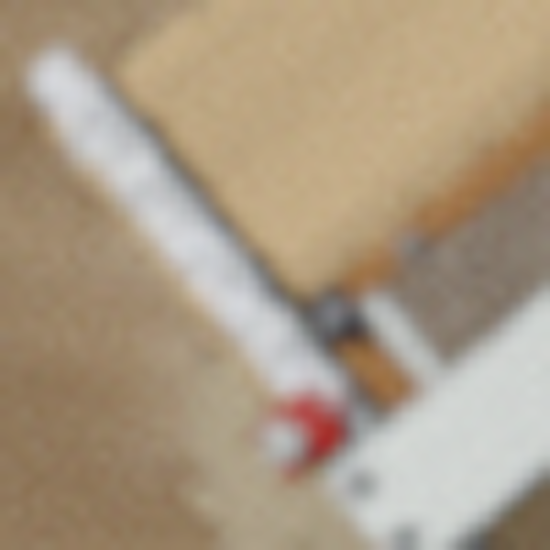

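```bash
python3 - <<'E'
from h import *
g=[r.grab_frame('top')['img'].astype(np.float32) for _ in range(6)]
g=sum(g)/6; np.save('g60.npy',g)
a=g[255:285,200:230]
a=np.clip((a-20)*1.2,0,255).astype(np.uint8)
cv2.imwrite('pics/ft3.png',cv2.resize(a,None,fx=19,fy=19,interpolation=cv2.INTER_CUBIC)[:,:,::-1])
f=sum(r.grab_frame('side')['img'].astype(np.float32) for _ in range(4))/4
a=np.clip((f[290:320,298:338]-20)*1.2,0,255).astype(np.uint8)
cv2.imwrite('pics/fs3.png',cv2.resize(a,None,fx=19,fy=19,interpolation=cv2.INTER_CUBIC)[:,:,::-1])
E
```

```text
(no output)
```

View pics/ft3.png

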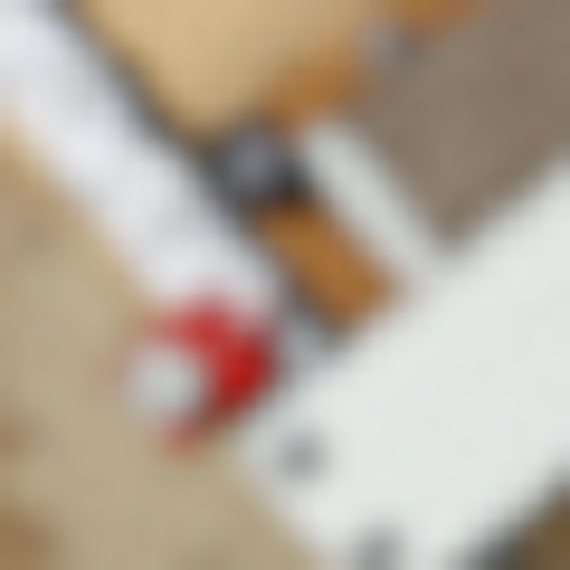

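View pics/fs3.png

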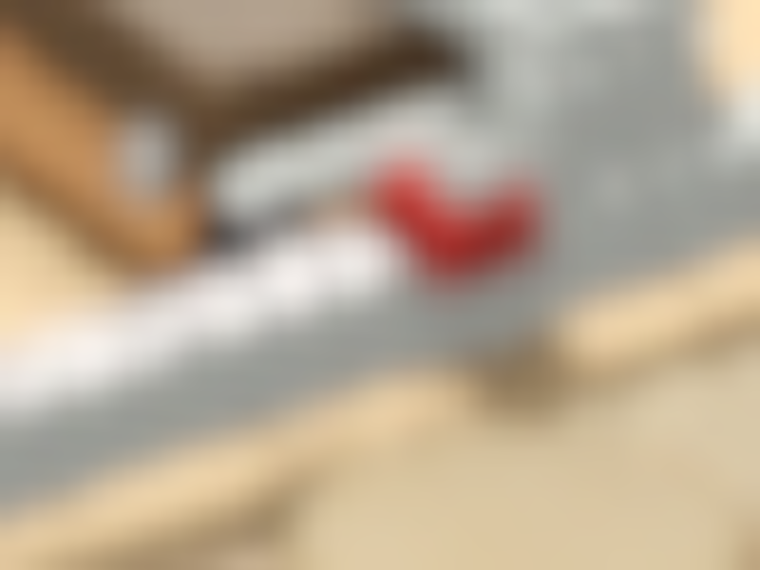

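```bash
python3 - <<'E'
from h import *
g=r.grab_frame('top');im=np.load('g60.npy')
y=np.array([-.6347,.7727]);x=np.array([.7727,.6347]);o=np.array([.6001,.2305])
def jig(p,z):
    w=onz(g,p,z)[:,:2]-o; return np.c_[w@x,w@y]*1e3
T=lambda p:(np.array(p,float)+.5)/19-.5+[200,255]
print(jig(T([(225,150),(305,185),(230,200),(255,165),(225,195)]),.031).round(1).tolist())
# rectified patch in jig frame at z=.031, 5 px/mm ; rows: x from +20 to -75, cols y from 110 to 165
from numpy import meshgrid
def rect(z,x0,x1,y0,y1,s=6):
    X,Y=np.meshgrid(np.arange(y1,y0,-1/s),np.arange(x1,x0,-1/s))
    W=o+ (Y.ravel()/1e3)[:,None]*x+(X.ravel()/1e3)[:,None]*y
    P=proj(g,np.c_[W,np.full(len(W),z)]).astype(np.float32)
    return cv2.remap(im.astype(np.float32),P[:,0].reshape(X.shape),P[:,1].reshape(X.shape),cv2.INTER_CUBIC)
a=rect(.031,-70,10,105,170,7); b=rect(.042,-70,10,105,170,7)
v=np.hstack([a[:,:],np.zeros((a.shape[0],5,3)),b]); 
for i in range(0,80,10): v[i*7,::4]=0
cv2.imwrite('pics/rect.png',cv2.resize(np.clip(v,0,255).astype(np.uint8),(800,490))[:,:,::-1])
E
```

```text
[[-30.6, 130.3], [-40.9, 125.1], [-36.1, 134.0], [-34.7, 128.5], [-35.2, 134.0]]
```

View pics/rect.png

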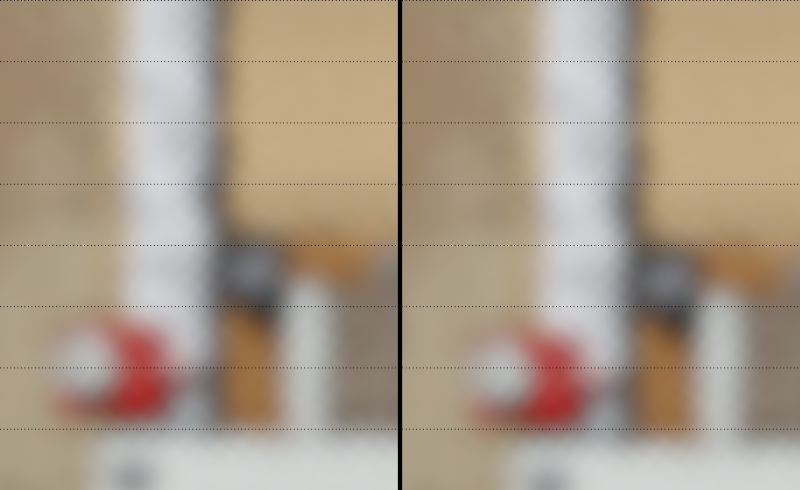

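Request:
send_rows(
  moves=[0, -4, 0, 0, 0, -8, 0, 0, 0, -12, 0, 0, 0, -14, 0, 0, 0, -14, 0, 0, 0, -14, 0, 0],
)

```text
clock: 22.3
tcp_pos: [0.447, 0.1042, 0.0697]
orientation: [1.34, 2.838, 0.011]
contact_force: [8.4, 7.0, -10.1]
grip_width: 0.0111
```

```bash
cat > fl.py <<'E'
from h import *
import sys
g=r.grab_frame('top');im=sum(r.grab_frame('top')['img'].astype(np.float32) for _ in range(5))/5
y=np.array([-.6347,.7727]);x=np.array([.7727,.6347]);o=np.array([.6001,.2305])
def rect(z,x0,x1,y0,y1,s=6):
    X,Y=np.meshgrid(np.arange(y1,y0,-1/s),np.arange(x1,x0,-1/s))
    W=o+ (Y.ravel()/1e3)[:,None]*x+(X.ravel()/1e3)[:,None]*y
    P=proj(g,np.c_[W,np.full(len(W),z)]).astype(np.float32)
    return cv2.remap(im,P[:,0].reshape(X.shape),P[:,1].reshape(X.shape),cv2.INTER_CUBIC)
v=rect(.031,-70,-30,115,165,14)
for i in range(0,40,5): v[i*14,::4]=0
v=np.clip((v-15)*1.15,0,255)
cv2.imwrite('pics/'+sys.argv[1],v.astype(np.uint8)[:,:,::-1])
E
python3 fl.py rect2.png; python3 plan.py .5042 .1511 .068 39.4
```

```text
shift [-0.2 73.9  2.3] turn 0.1 alt -179.9
t 22.6 tcp [0.447  0.1043 0.0697] jaw 39.45 F [ 10.    6.6 -10.2] w 0.010748778773311485 j [ 0.2   0.45 -0.68  2.16  0.45  0.66 -0.1 ] tilt [ 1.0e-04  7.9e-03 -1.0e+00]
```

View pics/rect2.png

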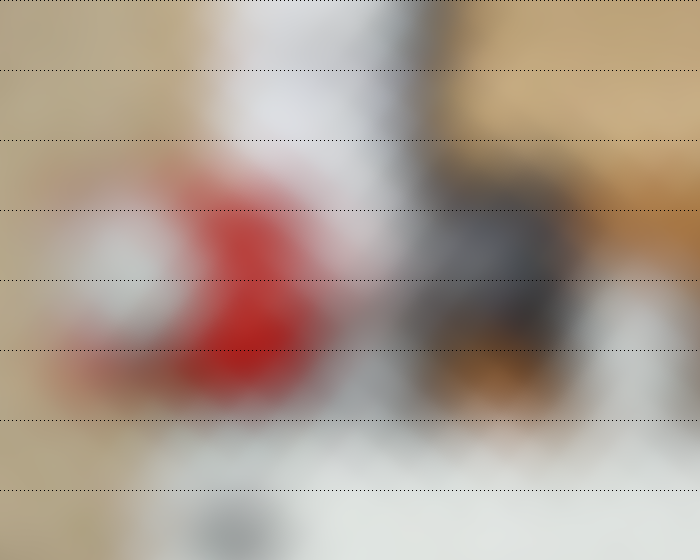

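Request:
send_rows(
  moves=[0, -1.5, 0, 0, 0, -2.5, 0, 0, 0, -2.5, 0, 0, 0, -2.5, 0, 0],
)

```text
clock: 23.1
tcp_pos: [0.4452, 0.1027, 0.0697]
orientation: [1.34, 2.838, 0.012]
contact_force: [9.5, 6.1, -9.8]
grip_width: 0.0108
```

```bash
python3 fl.py rect3.png; python3 plan.py .5042 .1511 .068 39.4; python3 - <<'E'
from h import *
f=sum(r.grab_frame('side')['img'].astype(np.float32) for _ in range(4))/4
a=np.clip((f[270:320,270:340]-20)*1.2,0,255).astype(np.uint8)
cv2.imwrite('pics/fs4.png',cv2.resize(a,None,fx=11,fy=11,interpolation=cv2.INTER_CUBIC)[:,:,::-1])
E
```

```text
shift [-0.2 76.3  2.3] turn 0.1 alt -179.9
t 23.4 tcp [0.4451 0.1027 0.0697] jaw 39.46 F [  9.5   6.  -10.5] w 0.010647137128082835 j [ 0.21  0.45 -0.68  2.17  0.45  0.66 -0.1 ] tilt [ 2.0e-04  8.1e-03 -1.0e+00]
```

View pics/rect3.png

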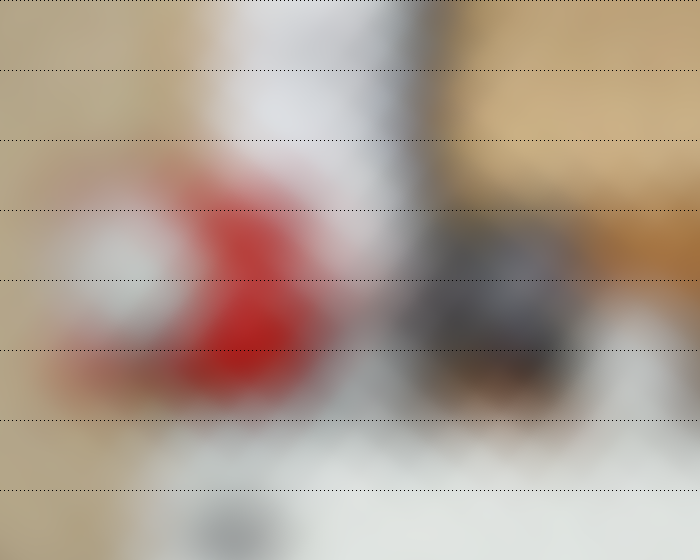

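View pics/fs4.png

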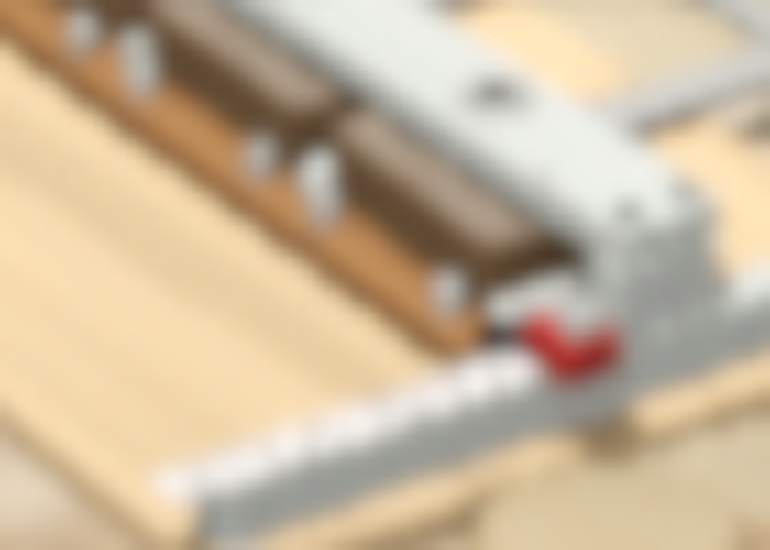

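Request:
send_rows(
  moves=[0, -0.6, 0, 0, 0, -0.6, 0, 0, 0, -0.6, 0, 0, 0, -0.6, 0, 0],
)

```text
clock: 24.1
tcp_pos: [0.4447, 0.1024, 0.0697]
orientation: [1.34, 2.838, 0.012]
contact_force: [9.6, 7.3, -11.1]
grip_width: 0.0107
```

```bash
python3 fl.py rect4.png; python3 plan.py; python3 - <<'E'
from h import *
f=r.grab_frame('side')['img']; g=r.grab_frame('top')['img']
cv2.imwrite('pics/fin.png',cv2.resize(np.hstack([f[200:350,210:410],g[160:310,170:370]]),(800,300),interpolation=cv2.INTER_CUBIC)[:,:,::-1])
E
```

```text
t 24.4 tcp [0.4448 0.1024 0.0697] jaw 39.46 F [  9.9   5.9 -11.2] w 0.010321681389097559 j [ 0.21  0.45 -0.68  2.17  0.45  0.66 -0.09] tilt [ 2.0e-04  8.3e-03 -1.0e+00]
```

View pics/rect4.png

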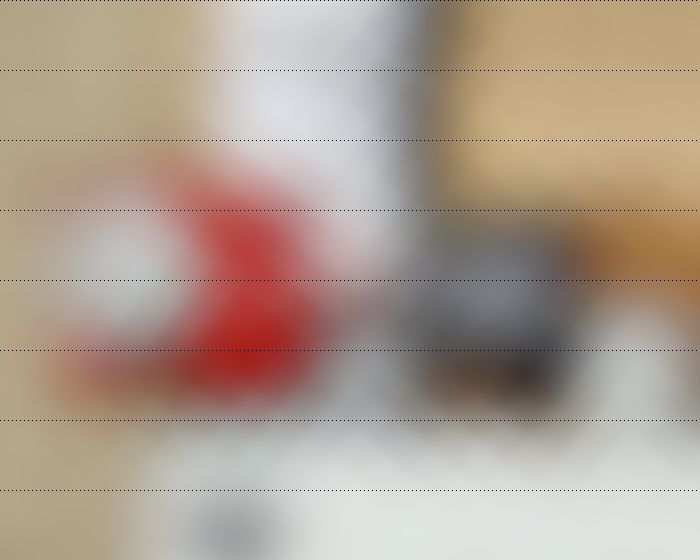

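View pics/fin.png

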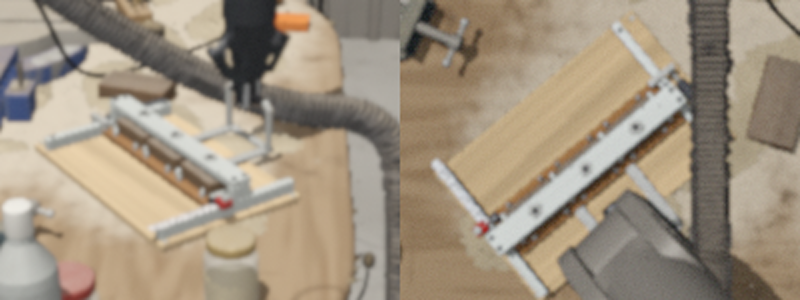

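```bash
python3 -c "
from bench import r
print(r.hand_in()); print(r.get_obs()['clock'])"
```

```text
the job is handed in; nothing more can be done
None
the job is handed in; nothing more can be done
```

I laid the two bench blanks in nests 1 and 2 with the carriage home. Then I took the handle at a 70 N grip setting, pulled the carriage out to the flag, and handed in at about 24.4 s while still holding it. The hand-in gave no verdict.

- **Blanks:** before the pull, the side view showed all three blanks flat, in line and released. With the carriage out, the side view showed them still seated under the bridge.
- **Pointer and flag:** in the last top view, the pointer's middle was at about x = −50.7 mm in the jig's frame and the flag's tip at about −51.4 mm. That puts them under 1 mm apart, with roughly 1–2 mm of uncertainty because the picture is blurred. The side view could not confirm it, because the flag hides most of the pointer when they are level.
- **Handle:** the carriage was at rest with about 11–12 N of spring pull on the hand. The fingers closed to about 10.5 mm on the 13 mm grip, narrower than I expected, but they held through the pull.
- **Heights:** my two-view measurements came out about 4–5 mm below the text's heights for the blanks, a few mm low for the bridge, and within 1 mm for the grip. No unexpected force showed up when the fingers or blanks went down.
- **Flag and bystanders:** the red flag stayed at its starting position in the pictures. I saw no contact with the bit stand, nail jar or cork block.

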